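# Invert a sample jar twice in the hand-cranked tumbler

### The arm

A 6-joint arm with a two-finger parallel gripper is mounted at the origin on a cart in front of the work surface, level with it; the furniture and walls round the work are solid. World frame = base frame: x ahead of the robot, y to its left, z up, the work surface at z = 0. Lengths are in m, angles in rad, forces in N, time in s.
With the tool pointing down it reaches from about 0.4 to 0.825 m from the base axis. Payload 7 kg.
Tool frame: the origin (TCP) lies at the very end of the fingers, on their centre line; the grasp point (between the pads) lies 19 mm behind it; y points along the fingers, x is the direction in which the jaws open and shut, and the axes are right-handed (so a half turn about y gives the same grasp; the last joint's range is limited). The gripper opens to 88 mm and grips with 3 to 60 N. Pads are 19 mm wide; open, the fingers measure 130 mm over their backs; the gripper's body (78 mm by 193 mm) begins 47 mm behind the grasp point.
Start: joints at [-0.814, 0.359, 0.012, 0, -1.224, -0.288], TCP at [0.305, -0.602, 0.227] pointing down, gripper open.
Joint ranges: [-3.07, 3.07], [-1.43, 2.12], [-1.02, 1.25], [-3.03, 1.67], [-3.05, -0], [-3.03, 3.03]. Speed limits (rad/s): [2.39, 2.39, 3.01, 3.14, 3.14, 3.14].

### API

Orientations are given as [roll, pitch, yaw] about the fixed x, y, z axes, in that order (R = Rz(yaw) Ry(pitch) Rx(roll)).
In Python, from station import arm gives the robot as it stands.
- The arm moves only by the tool move_arm, never from a script. Its arguments are lists of equal length, an entry for each row: "jaw": the closure, from 0 (fully open) to 1 (shut); "offset": the shift along the tool's x, y, z in m, a list of three; "roll": the turn about the tool's y in rad. In form: {"jaw": [jaw, ...], "offset": [[dx, dy, dz], ...], "roll": [roll, ...]}. A call has 1 to 5 rows; each row shifts and turns the commanded pose from where the row before left it, along the tool's axes as they then stand; what a row does not reach is not made up. A row lasts 1/8 s, in which the tool goes at most 62.5 mm and 10.7 degrees, less where a joint would pass 70% of its speed; a pose out of reach is approached as far as the arm can. A call is refused whole if a number of a shift passes 0.0625 or a number of a turn 0.188, either way. A call with a gripper value outside its range is refused whole. The fingers move at their own pace and stop on an object; "grip_force" is the grip in N (left out, the last holds). Time passes only in rows, so rows that do not move let the fingers close. It gives the time, the measured TCP pose, the force and the opening at its end, in the units of the state.
- arm.get_state(): the state, without advancing time (a new reading comes with each control period).
- arm.grab_frame(name): name is "side" or "top" or "wrist"; returns a dict with "pixels" (400x640x3 uint8, blue, green, red), "fovy" (degrees; the focal length in pixels is half the picture's height over the tangent of half this angle, whatever the lens; pixels are square), "cx", "cy" (the principal point, pixels), "position" and "attitude" of the camera in the world; the wrist camera has in their place "hand_eye" (4x4, takes a point from camera to tool coordinates, whose origin is the TCP and whose axes are the tool frame's). Camera axes: x right, y down, z forward; pixel columns grow to the right and rows downward; lengths in m; the calibration is good to about 2 mm. A picture is of the moment at which its call begins: read the wrist's pose just before it. There is no depth.
- arm.job_done(): hands the job in, once; it reports no verdict.
Trained networks look in a picture, given as the dict that the camera call returned (one of the last four; its "shot" number tells which), for a name from the list of things; names that differ only in an ending like _2 or _b are one class to them, and where a whole thing is asked for, a point or a joint stands for the part that bears it (a point fixed in the world has none). Each returns a list of dicts, best first, with "p" (0 to 1); they miss things now and then, are a little off and sometimes report something else, mostly with a low value. They report only what shows in the picture. A call takes as long as a camera call. They do not tell look-alikes from the thing itself.
- arm.recognise(picture, thing): "position" ([x, y, z] in m, in world coordinates, good to about 4 mm: the middle of the surface that is visible of it).
- arm.landmark_of(picture, thing): "position" ([x, y, z] in m, in world coordinates, good to about 4 mm: a listed point, or the origin of a listed thing).
The state is a dict: "t": time; "q": joint angles; "qd": joint speeds; "joint_efforts": joint torques, N m; "eef_pos": TCP position; "ee_rot": TCP orientation; "force": force on the tool from outside, world axes, zero at the start; "moment": the same for the moment, N m; "width": finger opening in m.
Only numpy, scipy, OpenCV 4.12 (cv2) and the standard library are available. Lean on these libraries where they do the work, as an engineer would, in place of code of your own. Each camera call takes 0.05 s, during which the arm holds its last target.

### The job

Mix the blue-lidded sample jar in the hand-cranked tumbler: stand it in the black cup and press it right down until both spring catches click over its shoulder, then let go of it, take the crank handle and turn it two full turns and no more, over the top and away from the robot, at a slow even pace. Carry the crank through the heavy lift in each turn and hold it back on the way down, so that it neither falls back nor races, and follow the handle's own circle by feel (how far out it is clamped differs each time): the tumbler only stands on its mat and must not be lifted or tipped. Finish with the cup hanging straight down at rest, the jar upright and still locked in, hands off, and the other things on the table left where they were.

Things in the scene. Friction and masses are not known exactly. Their poses are not given: they have to be found in the camera images.
- tumbler_frame: blue and grey tumbler, base 150 x 242 mm, 280 mm high: a pedestal with a level shaft, crank on one end, bracket with the cup on the other. z up, y along the shaft from crank to cup, x level, away from the robot. Origin on its grey mat near the base's cup end. Only weight holds it down: pulling the handle up, or sideways along the shaft, with about 10 N lifts the crank side
- shaft_axis (a point): on the shaft's centre line, 167 mm above the table, level with the middle of the handle's length; the shaft runs from here level to straight above cup_floor. The handle, a black sleeve 24 mm thick and 80 mm long lying parallel to the shaft and free to spin, circles this point upright, clamped in the slotted arm 50 to 86 mm out: not given, see it or feel for it (touch its top)
- tumbler_crank (a joint): crank angle in rad over all turns: 0 = cup hanging straight down, handle straight up; grows as the handle goes over the top away from the robot; 12.57 after two turns. Loaded it takes up to about 1 Nm: 0 to half a turn lifts the cup (heaviest at a quarter), then the cup drives the crank round. Friction 0.1 Nm. Let go in mid-turn, it swings to hanging. Grip the handle from above at its middle
- cup_floor (a point): centre of the black cup's inner floor, 118 mm below the shaft's line, z towards the mouth. Bore 63 mm, wall 44 mm high. On its two sides along the shaft are steel spring catches with white rollers 59 mm above the floor; the jar, pressed straight down, spreads them (about 10 to 15 N) until they snap over its shoulder. The sides across the shaft are free for fingers
- sample_jar: white round jar with a blue ribbed lid, 92 mm high, 0.38 to 0.65 kg, origin at the centre of its underside, z up its axis. Body 60 mm across to 54 mm up, its lower edge bevelled; then shoulder and neck; lid 52 mm across from 67 to 92 mm up, to grip it by. Stands upright on the table at the start
- parcel_10: bystander: yellow wrapped parcel, 79 x 179 x 48 mm, origin under its centre
- tape_roll_clear: bystander: roll of pale tape lying flat, 93 mm across, 49 mm high, origin under its centre
- ink_pad: bystander: black ink pad, 62 x 92 x 18 mm, origin under its centre
- rubber_stamp: bystander: brown wooden stamp, 28 x 52 mm, 76 mm high, origin under its centre
- torch: bystander: black torch lying down, 110 mm long, 32 mm thick, origin under its centre
- stapler: bystander: blue stapler, 38 x 132 x 53 mm, origin under its centre
- vial0: bystander: white-capped vial, 26 mm across, 52 mm high, origin under its centre
- vial1: bystander: blue-capped vial, 26 mm across, 52 mm high, origin under its centre
- vial2: bystander: white-capped vial, 26 mm across, 52 mm high, origin under its centre
There are look-alikes about, which are no part of the job. Of the things like the sample_jar, leave any that is green or yellow; of the rest the smaller one is meant.

How it is judged:
By the outcome, as a careful person would: the job done as asked, in the order asked, and still so for the second after the job is handed in, with the robot touching nothing.
It also fails if it takes over 72 s, if anything falls off the work surface, if the arm or the gripper's body presses on something with over 40 N, if the wrist force passes 120 N, or if a joint passes its speed limit or range.

## Working session

There is one attempt and no reset: what is moved stays moved. The work goes in short steps, Python scripts to look and compute and a tool call to move; the robot and the scene stay as the last step left them, time stands still between calls to the robot, and variables do not carry over. Pictures are saved under pics/ and viewed, and the job is handed in when it is done.

Besides the shell and the picture viewer there is one more tool, called after "Request:" as name([rows], argument=value, ...), one row to a line, values as JSON. move_arm: Moves the arm, as the interface text tells. Its arguments: {"type":"object","properties":{"jaw":{"type":"array","items":{"type":"number"}},"offset":{"type":"array","items":{"type":"array","items":{"type":"number"}}},"roll":{"type":"array","items":{"type":"number"}},"grip_force":{"type":"number"}},"required":["jaw","offset","roll"]}

```bash
ls; mkdir -p pics; python3 - <<'E'
from station import arm
import cv2, numpy as np
s=arm.get_state(); print({k:np.round(v,3).tolist() for k,v in s.items()})
for n in ("side","top"):
    f=arm.grab_frame(n); cv2.imwrite(f"pics/{n}0.png",f["pixels"])
    print(n,{k:np.round(v,3).tolist() for k,v in f.items() if k not in("pixels",)})
    for th in ("sample_jar",):
        for d in arm.recognise(f,th): print(n,th,"rec",np.round(d["position"],3),round(d["p"],2))
    for th in ("sample_jar","shaft_axis","cup_floor","tumbler_frame"):
        for d in arm.landmark_of(f,th): print(n,th,"lm",np.round(d["position"],3),round(d["p"],2), [k for k in d])
E
```

```text
pics
{'t': 0.0, 'q': [-0.814, 0.359, 0.011, -0.0, -1.224, -0.288], 'qd': [0.0, -0.001, -0.001, 0.001, -0.001, 0.001], 'joint_efforts': [-0.002, -58.272, 29.305, 6.998, 0.007, -0.0], 'eef_pos': [0.305, -0.602, 0.226], 'ee_rot': [-1.571, -0.002, 2.039], 'force': [0.029, 0.365, -0.164], 'moment': [-0.066, -0.065, -0.009], 'width': 0.088}
side {'fovy': 44.058, 'cx': 320.835, 'cy': 203.949, 'position': [-0.375, -1.277, 0.77], 'attitude': [-1.975, -0.016, -0.578], 'shot': 1}
side sample_jar rec [0.574 0.241 0.056] 0.95
side sample_jar rec [0.438 0.23  0.104] 0.8
side sample_jar rec [0.332 0.118 0.078] 0.78
side sample_jar rec [0.539 0.331 0.057] 0.54
side sample_jar rec [ 0.568 -0.     0.15 ] 0.17
side sample_jar lm [0.438 0.26  0.001] 0.95 ['position', 'p']
side sample_jar lm [ 0.586  0.257 -0.001] 0.93 ['position', 'p']
side sample_jar lm [ 0.35   0.149 -0.002] 0.89 ['position', 'p']
side sample_jar lm [ 0.378 -0.218 -0.005] 0.59 ['position', 'p']
side sample_jar lm [ 0.541  0.356 -0.002] 0.5 ['position', 'p']
side shaft_axis lm [ 0.586 -0.11   0.166] 0.97 ['position', 'p']
side cup_floo
[... 156 characters left out ...]
'position', 'p']
top {'fovy': 43.233, 'cx': 312.016, 'cy': 202.514, 'position': [-0.242, 0.008, 1.92], 'attitude': [-2.764, 0.006, -1.579], 'shot': 2}
top sample_jar rec [0.334 0.142 0.13 ] 0.82
top sample_jar rec [0.575 0.255 0.088] 0.71
top sample_jar rec [0.418 0.253 0.123] 0.55
top sample_jar rec [0.529 0.346 0.087] 0.48
top sample_jar lm [0.44  0.259 0.   ] 0.85 ['position', 'p']
top sample_jar lm [ 0.543  0.351 -0.004] 0.65 ['position', 'p']
top sample_jar lm [0.587 0.258 0.002] 0.51 ['position', 'p']
top shaft_axis lm [ 0.584 -0.105  0.168] 0.97 ['position', 'p']
top cup_floor lm [0.561 0.061 0.056] 0.65 ['position', 'p']
top tumbler_frame lm [0.565 0.111 0.005] 0.97 ['position', 'p']
```

View pics/side0.png

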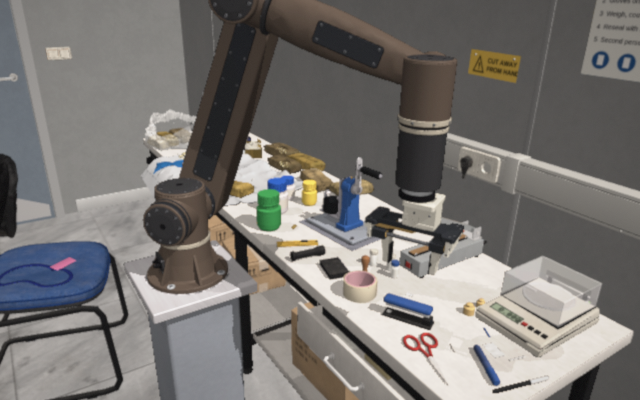

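View pics/top0.png

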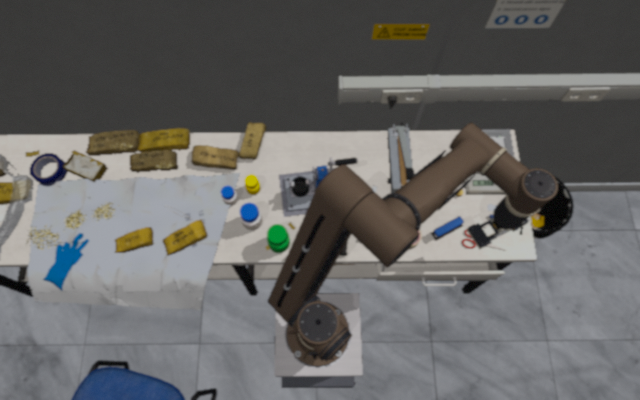

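```bash
python3 - <<'E'
import cv2
a=cv2.imread("pics/side0.png"); b=cv2.imread("pics/top0.png")
cv2.imwrite("pics/s0c.png",cv2.resize(a[140:290,230:430],None,fx=4,fy=4,interpolation=cv2.INTER_CUBIC))
cv2.imwrite("pics/t0c.png",cv2.resize(b[110:260,210:410],None,fx=4,fy=4,interpolation=cv2.INTER_CUBIC))
E
```

```text
(no output)
```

View pics/s0c.png

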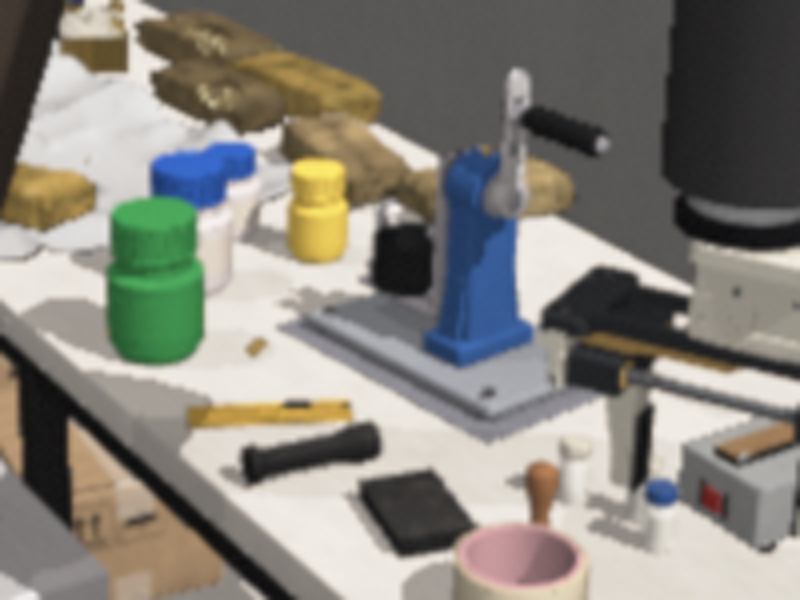

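View pics/t0c.png

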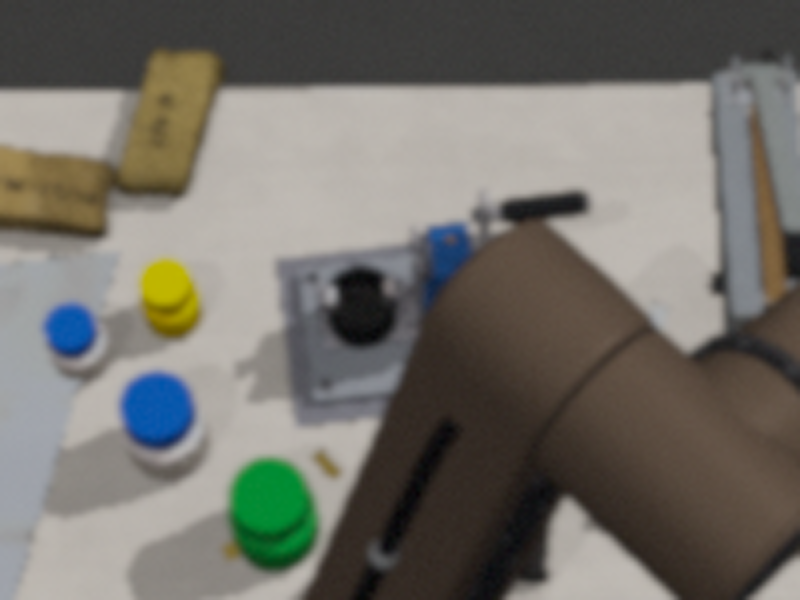

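```bash
cat > h.py <<'E'
import numpy as np
from station import arm
from scipy.spatial.transform import Rotation as Ro
def st():
    s=arm.get_state(); R=Ro.from_euler("xyz",s["ee_rot"]).as_matrix()
    return s,np.array(s["eef_pos"]),R
def yaw(R): return np.arctan2(R[1,0],R[0,0])
def plan(p0,y0,p1,y1,n):
    "straight world path in n rows; prints offsets+rolls (tool down)"
    p0=np.array(p0,float);p1=np.array(p1,float);off=[];ro=[]
    dy=(y1-y0+np.pi)%(2*np.pi)-np.pi
    for i in range(n):
        y=y0+dy*i/n; d=(p1-p0)/n
        off.append(np.round([d[0]*np.cos(y)+d[1]*np.sin(y),-d[2],-d[0]*np.sin(y)+d[1]*np.cos(y)],4).tolist()); ro.append(round(-dy/n,3))
    for i in range(0,n,5): print(off[i:i+5],ro[i:i+5])
def pix2ray(f,u,v,T=None):
    fl=200/np.tan(np.radians(f["fovy"])/2)
    d=np.array([(u-f["cx"])/fl,(v-f["cy"])/fl,1.])
    return d
def cam(f,p=None,R=None):
    if "hand_eye" in f:
        H=np.array(f["hand_eye"]); return R@H[:3,:3], R@H[:3,3]+p
    return Ro.from_euler("xyz",f["attitude"]).as_matrix(), np.array(f["position"])
def onplane(f,u,v,z,p=None,R=None):
    C,o=cam(f,p,R); d=C@pix2ray(f,u,v); return o+d*(z-o[2])/d[2]
def project(f,X,p=None,R=None):
    C,o=cam(f,p,R); c=C.T@(np.array(X)-o); fl=200/np.tan(np.radians(f["fovy"])/2)
    return np.array([f["cx"]+fl*c[0]/c[2],f["cy"]+fl*c[1]/c[2]])
E
python3 - <<'E'
from h import *
plan([.305,-.602,.227],2.039,[.48,-.05,.42],2.79,10)
E
```

```text
[[0.0414, -0.0193, -0.0405], [0.0382, -0.0193, -0.0435], [0.0348, -0.0193, -0.0463], [0.0313, -0.0193, -0.0487], [0.0275, -0.0193, -0.051]] [-0.075, -0.075, -0.075, -0.075, -0.075]
[[0.0236, -0.0193, -0.0529], [0.0196, -0.0193, -0.0545], [0.0154, -0.0193, -0.0558], [0.0112, -0.0193, -0.0568], [0.0069, -0.0193, -0.0575]] [-0.075, -0.075, -0.075, -0.075, -0.075]
```

Request:
move_arm([
  [0.041,-0.04,-0.04],
  [0.038,-0.04,-0.043],
  [0.035,-0.035,-0.046],
  [0.031,-0.02,-0.049],
  [0.027,-0.02,-0.051],
], jaw=[0,0,0,0,0], roll=[-0.075,-0.075,-0.075,-0.075,-0.075])

```text
t: 1.23
eef_pos: [0.3874, -0.3416, 0.3715]
ee_rot: [-1.571, 0.001, 2.417]
force: [1.5, -0.3, 0.1]
width: 0.0877
```

Request:
move_arm([
  [0.024,-0.02,-0.053],
  [0.02,-0.02,-0.054],
  [0.015,0,-0.056],
  [0.011,0,-0.057],
  [0.007,0,-0.057],
], jaw=[0,0,0,0,0], roll=[-0.075,-0.075,-0.075,-0.075,-0.075])

```text
t: 1.85
eef_pos: [0.4745, -0.0656, 0.411]
ee_rot: [-1.571, 0.001, 2.792]
force: [1.7, 0.0, 0.5]
width: 0.0876
```

```bash
python3 - <<'E'
from h import *
import cv2
s,p,R=st(); print(s["t"],p,yaw(R))
f=arm.grab_frame("wrist"); cv2.imwrite("pics/w1.png",f["pixels"])
print(np.round(f["hand_eye"],3),f["fovy"])
for th in ("shaft_axis","cup_floor","tumbler_frame","sample_jar"):
    for d in arm.landmark_of(f,th): print(th,np.round(d["position"],3),round(d["p"],2), project(f,d["position"],p,R).round())
g=arm.grab_frame("side"); cv2.imwrite("pics/s1.png",g["pixels"])
for th in ("shaft_axis","cup_floor","tumbler_frame","sample_jar"):
    for d in arm.landmark_of(g,th): print(th,np.round(d["position"],3),round(d["p"],2))
E
```

```text
1.85 [ 0.47445392 -0.0656282   0.4109941 ] 2.7922764401041156
[[ 1.     0.001  0.    -0.001]
 [-0.    -0.278  0.96  -0.158]
 [ 0.001 -0.96  -0.278  0.075]
 [ 0.     0.     0.     1.   ]] 63.611020068847445
cup_floor [0.56  0.064 0.049] 0.59 [292. 240.]
tumbler_frame [0.558 0.106 0.001] 0.78 [303. 249.]
sample_jar [ 0.435  0.26  -0.001] 0.78 [387. 295.]
sample_jar [ 0.35   0.147 -0.   ] 0.62 [413. 233.]
sample_jar [0.584 0.26  0.   ] 0.56 [317. 317.]
shaft_axis [ 0.591 -0.11   0.165] 0.77
cup_floor [0.567 0.064 0.049] 0.55
tumbler_frame [0.555 0.107 0.004] 0.92
sample_jar [ 0.352  0.148 -0.001] 0.95
sample_jar [0.586 0.26  0.001] 0.84
sample_jar [ 0.436  0.26  -0.002] 0.63
sample_jar [ 0.54   0.352 -0.005] 0.56
```

View pics/w1.png

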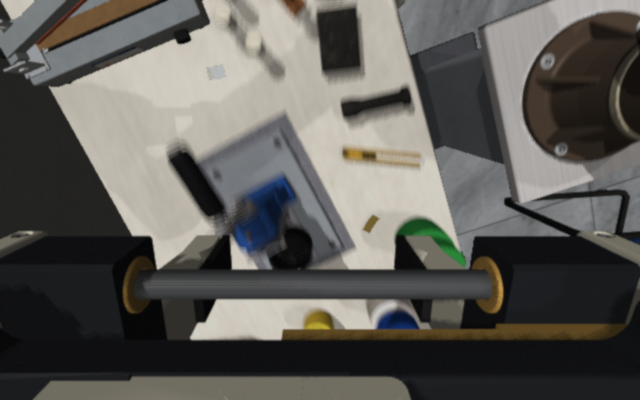

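```bash
python3 - <<'E'
from h import *
s,p,R=st(); print(s["t"],p.round(4),yaw(R),s["force"])
plan(p,yaw(R),[.52,.26,.30],2.79,6)
plan([.52,.26,.30],2.79,[.541,.353,.16],2.79,4)
E
```

```text
2.35 [ 0.4741 -0.0685  0.4106] 2.787627939937923 [ 1.45046714  0.38665718 -0.80925933]
[[0.0118, 0.0184, -0.054], [0.0118, 0.0184, -0.054], [0.0118, 0.0184, -0.054], [0.0117, 0.0184, -0.054], [0.0117, 0.0184, -0.054]] [np.float64(-0.0), np.float64(-0.0), np.float64(-0.0), np.float64(-0.0), np.float64(-0.0)]
[[0.0117, 0.0184, -0.054]] [np.float64(-0.0)]
[[0.0031, 0.035, -0.0236], [0.0031, 0.035, -0.0236], [0.0031, 0.035, -0.0236], [0.0031, 0.035, -0.0236]] [-0.0, -0.0, -0.0, -0.0]
```

Request:
move_arm([
  [0.012,0.018,-0.054],
  [0.012,0.018,-0.054],
  [0.012,0.018,-0.054],
  [0.012,0.018,-0.054],
  [0.012,0.018,-0.054],
], jaw=[0,0,0,0,0], roll=[0,0,0,0,0])

```text
t: 2.98
eef_pos: [0.5115, 0.2076, 0.3202]
ee_rot: [-1.571, 0.0, 2.788]
force: [0.3, 0.3, 0.3]
width: 0.0877
```

Request:
move_arm([
  [0.012,0.018,-0.054],
  [0.003,0.03,-0.024],
  [0.003,0.03,-0.024],
  [0.003,0.03,-0.024],
  [0.003,0.03,-0.024],
], jaw=[0,0,0,0,0], roll=[0,0,0,0,0])

```text
t: 3.6
eef_pos: [0.5411, 0.3556, 0.1815]
ee_rot: [-1.571, 0.0, 2.788]
force: [-0.6, 0.2, -0.3]
width: 0.0879
```

```bash
python3 - <<'E'
from h import *
import cv2
s,p,R=st(); print(s["t"],p,yaw(R))
f=arm.grab_frame("wrist"); cv2.imwrite("pics/w2.png",f["pixels"])
s,p,R=st(); print(s["t"],p,yaw(R))
for d in arm.landmark_of(f,"sample_jar"): print(np.round(d["position"],3),round(d["p"],2), project(f,d["position"],p,R).round())
g=arm.grab_frame("top"); cv2.imwrite("pics/t2.png",g["pixels"])
for th in ("shaft_axis","cup_floor","tumbler_frame","sample_jar"):
    for d in arm.landmark_of(g,th): print(th,np.round(d["position"],3),round(d["p"],2))
E
```

```text
3.6 [0.54107757 0.35560415 0.18147008] 2.7881143426722543
3.65 [0.53999261 0.35679296 0.17645336] 2.7883806069512387
[0.584 0.26  0.   ] 0.85 [238. 105.]
[ 0.54   0.349 -0.001] 0.67 [310. 173.]
[0.436 0.261 0.   ] 0.61 [380.  51.]
shaft_axis [ 0.582 -0.11   0.167] 0.65
cup_floor [0.562 0.064 0.055] 0.74
tumbler_frame [0.564 0.109 0.004] 0.69
sample_jar [0.588 0.258 0.   ] 0.72
sample_jar [ 0.35   0.147 -0.001] 0.63
sample_jar [ 0.54   0.353 -0.002] 0.55
```

View pics/w2.png

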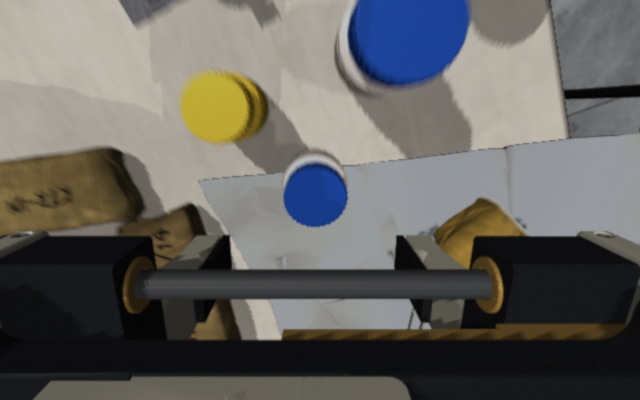

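View pics/t2.png

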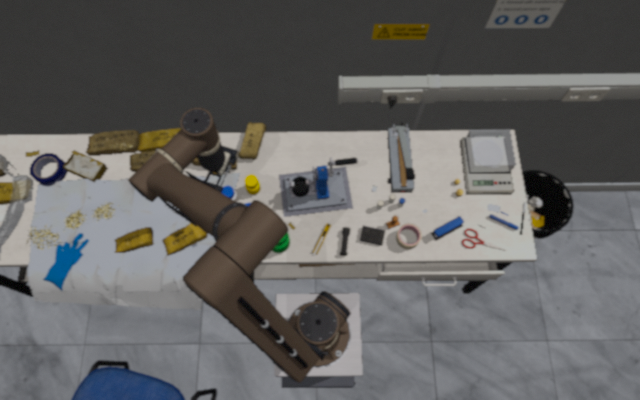

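```bash
python3 - <<'E'
from h import *
s,p,R=st(); print(s["t"],p.round(4),yaw(R))
f={"fovy":63.611,"hand_eye":None}
g=arm.grab_frame("wrist")
p0=np.array([0.5411,0.3556,0.1815])
print(onplane(g,316,193,.092,p0,R))
E
```

```text
3.95 [0.541  0.3552 0.1839] 2.788773342970644
[0.53636738 0.34873959 0.092     ]
```

Request:
move_arm([
  [0.001,0.04,0.003],
  [0,0.04,0.003],
  [0,0.025,0],
  [0,0.015,0],
  [0,0,0],
], jaw=[0,0,0,0,0], roll=[0,0,0,0,0])

```text
t: 4.62
eef_pos: [0.5373, 0.3501, 0.0624]
ee_rot: [-1.57, -0.0, 2.789]
force: [0.6, 0.7, 0.4]
width: 0.0876
```

```bash
python3 - <<'E'
from h import *
import cv2
s,p,R=st(); print(s["t"],p.round(4),yaw(R),s["force"])
f=arm.grab_frame("wrist"); cv2.imwrite("pics/w3.png",f["pixels"])
E
```

```text
4.625 [0.5373 0.3501 0.0624] 2.7893892064172197 [0.64705598 0.66663354 0.35668447]
```

View pics/w3.png

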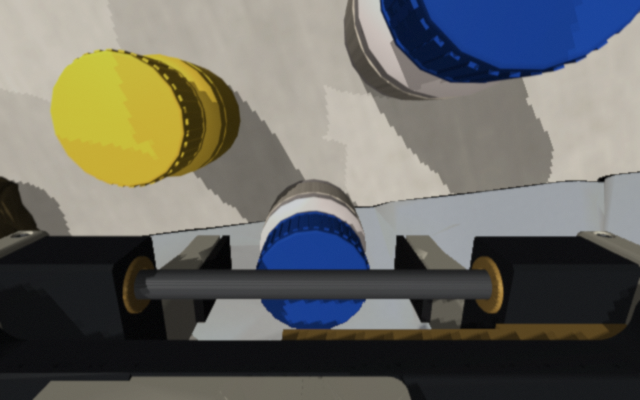

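```bash
python3 - <<'E'
from h import *
f=arm.grab_frame("wrist");s,p,R=st()
for uv in((313,270),(313,211),(313,329)):
    q=onplane(f,*uv,.092,p,R); print(q.round(4),(R.T@(q-p)).round(4))
E
```

```text
[0.5368 0.3466 0.092 ] [-0.0004 -0.0282  0.0044]
[0.5273 0.3205 0.092 ] [-0.0004 -0.0283  0.0322]
[0.5475 0.3759 0.092 ] [-0.0003 -0.0282 -0.0268]
```

Request:
move_arm([
  [0,0,0],
  [0,0,0],
  [0,0,0],
  [0,0,0],
  [0,0,0],
], jaw=[1,1,1,1,1], roll=[0,0,0,0,0], grip_force=45)

```text
t: 5.35
eef_pos: [0.5374, 0.3505, 0.0626]
ee_rot: [-1.571, 0.0, 2.79]
force: [0.2, -0.3, 0.6]
width: 0.0513
```

```bash
python3 - <<'E'
from h import *
s,p,R=st(); print(p,yaw(R))
a=p+[0,0,.15]
plan(a,yaw(R),[.5616,.068,.215],3.27,7)
E
```

```text
[0.53741301 0.35047185 0.06260001] 2.789663171572439
[[-0.0172, -0.0003, 0.0367], [-0.0146, -0.0003, 0.0378], [-0.012, -0.0003, 0.0387], [-0.0093, -0.0003, 0.0394], [-0.0066, -0.0003, 0.04]] [np.float64(-0.069), np.float64(-0.069), np.float64(-0.069), np.float64(-0.069), np.float64(-0.069)]
[[-0.0038, -0.0003, 0.0403], [-0.001, -0.0003, 0.0405]] [np.float64(-0.069), np.float64(-0.069)]
```

Request:
move_arm([
  [0,-0.01,0],
  [0,-0.03,0],
  [0,-0.04,0],
  [0,-0.04,0],
  [0,-0.03,0],
], jaw=[1,1,1,1,1], roll=[0,0,0,0,0])

```text
t: 5.98
eef_pos: [0.537, 0.3503, 0.2141]
ee_rot: [-1.571, -0.0, 2.789]
force: [1.1, 0.0, -4.9]
width: 0.0513
```

Request:
move_arm([
  [-0.017,0,0.036],
  [-0.015,0,0.038],
  [-0.012,0,0.039],
  [-0.009,0,0.039],
  [-0.007,0,0.04],
], jaw=[1,1,1,1,1], roll=[-0.069,-0.069,-0.069,-0.069,-0.069])

```text
t: 6.6
eef_pos: [0.5545, 0.1476, 0.2122]
ee_rot: [-1.571, -0.001, 3.137]
force: [0.9, 0.3, -6.5]
width: 0.0516
```

Request:
move_arm([
  [-0.004,0,0.04],
  [-0.001,0,0.04],
  [0,0,0],
], jaw=[1,1,1], roll=[-0.069,-0.069,0])

```text
t: 6.98
eef_pos: [0.5616, 0.0666, 0.2122]
ee_rot: [-1.571, -0.002, -3.013]
force: [-0.5, 0.2, -5.3]
width: 0.0512
```

```bash
python3 - <<'E'
from h import *
import cv2
s,p,R=st(); print(s["t"],p.round(4),yaw(R),s["force"])
f=arm.grab_frame("wrist"); cv2.imwrite("pics/w4.png",f["pixels"])
for th in ("cup_floor","shaft_axis","tumbler_frame","sample_jar"):
    for d in arm.landmark_of(f,th): print(th,np.round(d["position"],3),round(d["p"],2), project(f,d["position"],p,R).round())
g=arm.grab_frame("side"); cv2.imwrite("pics/s4.png",cv2.resize(g["pixels"][110:260,270:470],None,fx=4,fy=4,interpolation=cv2.INTER_CUBIC))
E
```

```text
6.975 [0.5616 0.0666 0.2122] -3.0129497371811302 [-0.48346139  0.20194306 -5.3384555 ]
cup_floor [0.561 0.067 0.048] 0.62 [313. 183.]
sample_jar [ 0.437  0.259 -0.001] 0.93 [386. 323.]
sample_jar [0.579 0.259 0.002] 0.86 [281. 313.]
sample_jar [0.565 0.067 0.146] 0.59 [309. 212.]
```

View pics/w4.png

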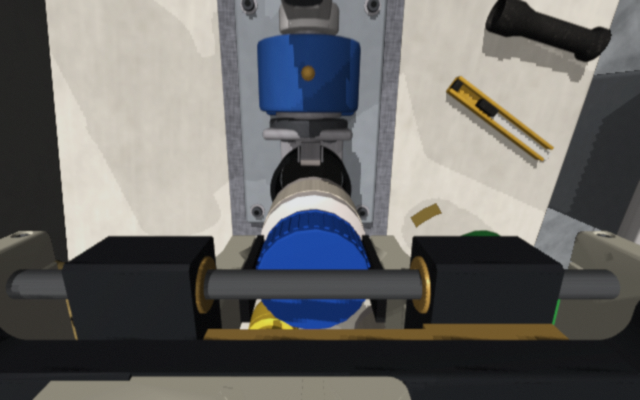

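View pics/s4.png

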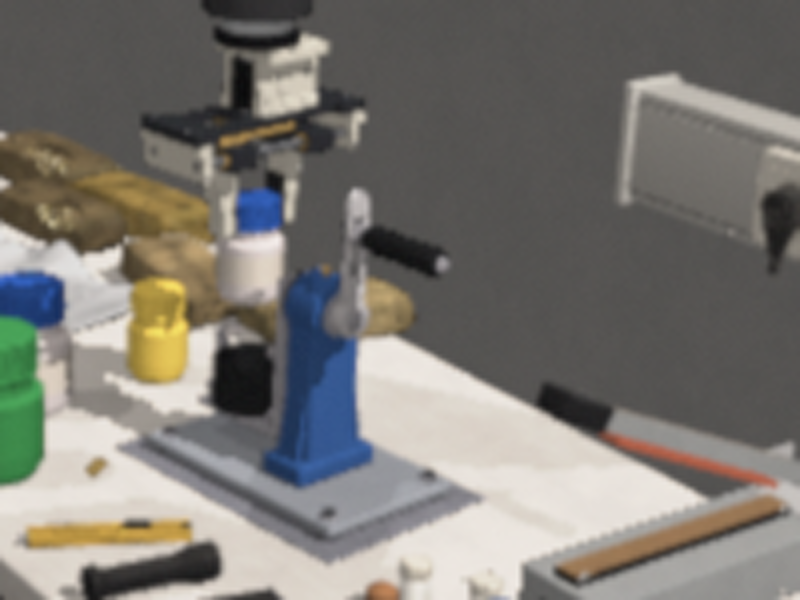

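```bash
python3 - <<'E'
from h import *
import cv2
a=cv2.imread("pics/w4.png")
cv2.imwrite("pics/w4c.png",cv2.resize(a[100:250,220:400],None,fx=4.4,fy=4,interpolation=cv2.INTER_CUBIC))
f=arm.grab_frame("wrist");s,p,R=st();print(f["cx"],f["cy"],p)
for u in (272,351): q=onplane(f,u,185,.093,p,R); print((R.T@(q-p)).round(4))
for u in (260,370): q=onplane(f,u,262,.2122-.063+.092,p,R); print((R.T@(q-p)).round(4))
# expected cup rim and jar outlines
for r,z,c in((.0315,.093,[.5615,.064]),):
  for k in range(8):
    t=k*np.pi/4; print(project(f,[c[0]+r*np.cos(t),c[1]+r*np.sin(t),z],p,R).round(1))
E
```

```text
312.53698519578387 198.65574264977246 [0.56237028 0.07001492 0.2123598 ]
[-0.0363  0.1193  0.0077]
[0.0335 0.1194 0.0078]
[-0.0237 -0.0288  0.009 ]
[ 0.025  -0.0288  0.009 ]
[279.5 182.5]
[287.1 207.7]
[310.3 220.3]
[335.9 213.9]
[350.  191.7]
[343.7 165.8]
[319.8 151.8]
[292.8 159. ]
```

View pics/w4c.png

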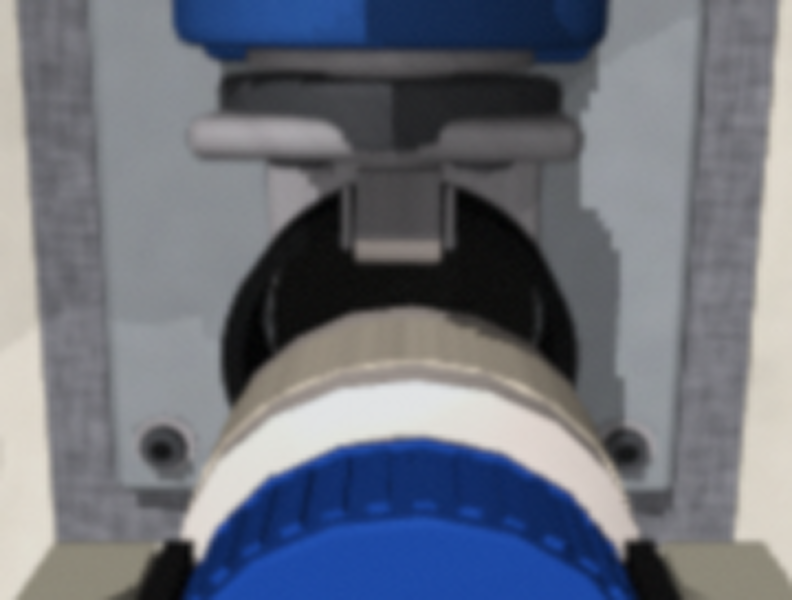

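```bash
python3 - <<'E'
from h import *
import cv2
s,p,R=st(); print(s["t"],p.round(4),yaw(R))
f=arm.grab_frame("wrist"); a=f["pixels"]
cv2.imwrite("pics/w5c.png",cv2.resize(a[110:260,230:390],None,fx=5,fy=4,interpolation=cv2.INTER_CUBIC))
np.save("w5.npy",np.r_[p,R.ravel()]); import pickle; pickle.dump((f,p,R),open("w5.pkl","wb"))
E
```

```text
7.325 [0.5624 0.07   0.2124] -3.0096314870865597
```

View pics/w5c.png

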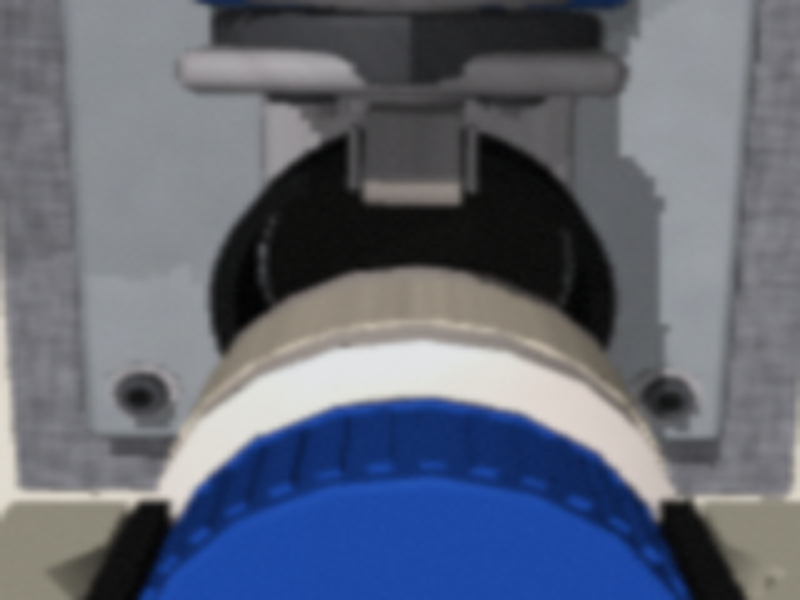

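```bash
python3 - <<'E'
from h import *
import pickle
f,p,R=pickle.load(open("w5.pkl","rb"))
def tz(u,v,ty):
    q=onplane(f,u,v,p[2]-ty,p,R); return (R.T@(q-p)).round(4)
print("lid top front",tz(314,229.5,-.0296),"-.026")
print("lid bottom front",tz(314,209.5,-.0046),"-.026")
print("shoulder",tz(314,195,.0085),"-.03")
print("bottom",tz(314,176,.0624),"-.03")
for z in (.093,.108): print(z,tz(312.5,185,p[2]-z), "roller tip",tz(312.5,110+205/4,p[2]-z))
pts=[(212,290),(214,260),(225,240),(612,290),(609,260),(595,235)]
import scipy.optimize as so
X=np.array([tz(230+x/5,110+y/4,p[2]-.093)[[0,2]] for x,y in pts]);print(X)
r=so.least_squares(lambda c:np.hypot(*(X-c[:2]).T)-c[2],[0,.008,.035]);print(r.x)
E
```

```text
lid top front [ 0.0002 -0.0296  0.0247] -.026
lid bottom front [ 0.0003 -0.0046  0.0255] -.026
shoulder [0.0003 0.0085 0.0293] -.03
bottom [0.0005 0.0624 0.0281] -.03
0.093 [-0.0005  0.1194  0.0078] roller tip [-0.0005  0.1194  0.0289]
0.108 [-0.0005  0.1044  0.0114] roller tip [-0.0005  0.1044  0.0314]
[[-0.0359  0.01  ]
 [-0.0353  0.0167]
 [-0.0333  0.0212]
 [ 0.0347  0.0101]
 [ 0.0339  0.0168]
 [ 0.0313  0.0224]]
[-0.00066749  0.00740653  0.03553559]
```

Request:
move_arm([
  [-0.001,0.005,0.004],
  [0,0.01,0.004],
  [0,0.01,0],
  [0,0.01,0],
  [0,0,0],
], jaw=[1,1,1,1,1], roll=[0,0,0,0,0], grip_force=60)

```text
t: 8.0
eef_pos: [0.5639, 0.0612, 0.1762]
ee_rot: [-1.57, -0.002, -3.011]
force: [-1.2, 0.4, -6.2]
width: 0.0511
```

```bash
python3 - <<'E'
from h import *
import cv2
s,p,R=st(); print(s["t"],p.round(4),yaw(R),s["force"],s["width"])
f=arm.grab_frame("wrist"); a=f["pixels"]
cv2.imwrite("pics/w6c.png",cv2.resize(a[110:260,230:390],None,fx=5,fy=4,interpolation=cv2.INTER_CUBIC))
E
```

```text
8.0 [0.5639 0.0612 0.1762] -3.010815023483529 [-1.22636378  0.3846814  -6.21082768] 0.051126343499093285
```

View pics/w6c.png

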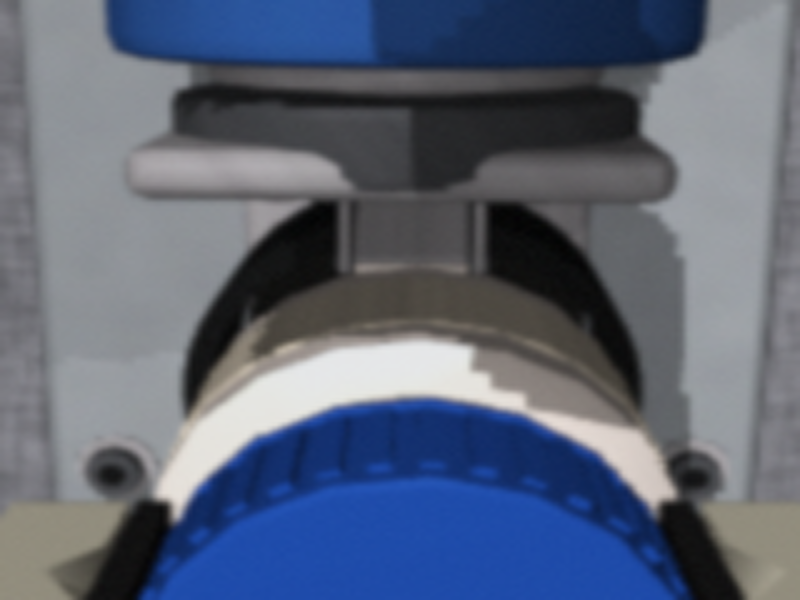

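Request:
move_arm([
  [0,0.004,0],
  [0,0.004,0],
  [0,0.004,0],
  [0,0,0],
], jaw=[1,1,1,1], roll=[0,0,0,0])

```text
t: 8.55
eef_pos: [0.5657, 0.0622, 0.1667]
ee_rot: [-1.572, 0.003, -3.01]
force: [-1.3, 3.1, 3.1]
width: 0.0508
```

Request:
move_arm([
  [0,0.003,-0.001],
  [0,0.004,0],
  [0,0,0],
], jaw=[1,1,1], roll=[0,0,0])

```text
t: 8.93
eef_pos: [0.5652, 0.0627, 0.1589]
ee_rot: [-1.571, 0.002, -3.01]
force: [1.1, 2.1, -4.1]
width: 0.051
```

```bash
python3 - <<'E'
from h import *
import cv2
s,p,R=st(); print(s["t"],p.round(4),s["ee_rot"],s["force"],s["moment"],s["width"])
f=arm.grab_frame("wrist"); a=f["pixels"]
cv2.imwrite("pics/w7c.png",cv2.resize(a[110:260,230:390],None,fx=5,fy=4,interpolation=cv2.INTER_CUBIC))
E
```

```text
8.925 [0.5652 0.0627 0.1589] [-1.57120598e+00  2.03385670e-03 -3.01041174e+00] [ 1.07686713  2.06049531 -4.11463818] [ 0.76656577 -0.65855409 -0.0411242 ] 0.05099964568418736
```

View pics/w7c.png

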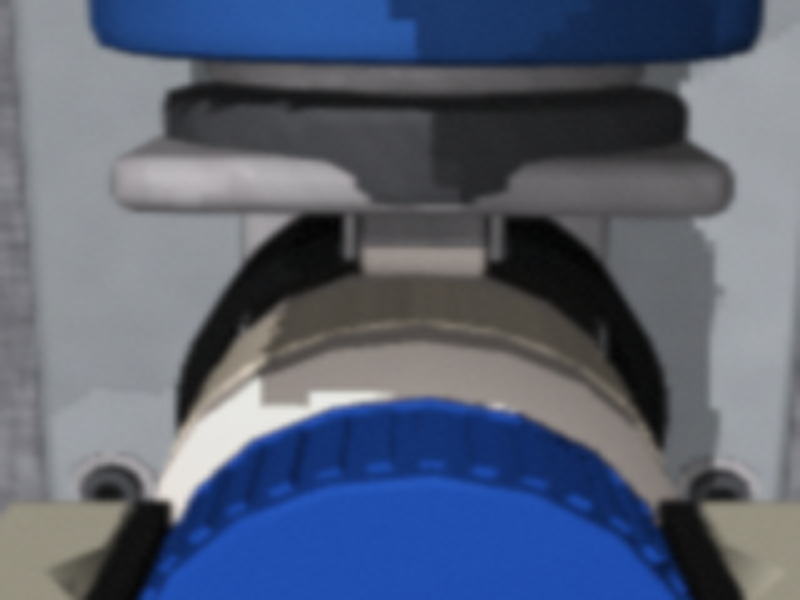

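Request:
move_arm([
  [0,0.004,0],
  [0,0.004,0],
  [0,0.003,0],
  [0,0,0],
], jaw=[1,1,1,1], roll=[0,0,0,0])

```text
t: 9.48
eef_pos: [0.5639, 0.0623, 0.1466]
ee_rot: [-1.571, -0.001, -3.011]
force: [2.1, 2.6, -4.7]
width: 0.0511
```

Request:
move_arm([
  [0,0.005,-0.0005],
  [0,0.005,0],
  [0,0.005,0],
  [0,0.005,0],
  [0,0,0],
], jaw=[1,1,1,1,1], roll=[0,0,0,0,0])

```text
t: 10.1
eef_pos: [0.5639, 0.0628, 0.1264]
ee_rot: [-1.571, -0.001, -3.011]
force: [0.2, 0.8, -8.4]
width: 0.0508
```

Request:
move_arm([
  [0,0.005,0],
  [0,0.004,0],
  [0,0.003,0],
  [0,0,0],
], jaw=[1,1,1,1], roll=[0,0,0,0])

```text
t: 10.6
eef_pos: [0.5627, 0.0627, 0.1132]
ee_rot: [-1.571, -0.004, -3.012]
force: [0.8, 0.5, -17.7]
width: 0.0511
```

Request:
move_arm([
  [0,0.003,0],
  [0,0.001,0],
  [0,0,0],
], jaw=[1,1,1], roll=[0,0,0])

```text
t: 10.98
eef_pos: [0.5646, 0.0629, 0.1119]
ee_rot: [-1.571, 0.001, -3.011]
force: [-1.6, 0.1, -5.3]
width: 0.0509
```

```bash
python3 - <<'E'
from h import *
import cv2
s,p,R=st(); print(s["t"],p.round(4),s["ee_rot"],s["force"],s["moment"],s["width"])
f=arm.grab_frame("wrist"); a=f["pixels"]
cv2.imwrite("pics/w8c.png",cv2.resize(a[110:260,230:390],None,fx=5,fy=4,interpolation=cv2.INTER_CUBIC))
E
```

```text
10.975 [0.5646 0.0629 0.1119] [-1.57076744e+00  6.77040090e-04 -3.01051322e+00] [-1.56750819  0.09636913 -5.25064485] [ 0.18116766  0.50211225 -0.0963804 ] 0.05092021746701085
```

View pics/w8c.png

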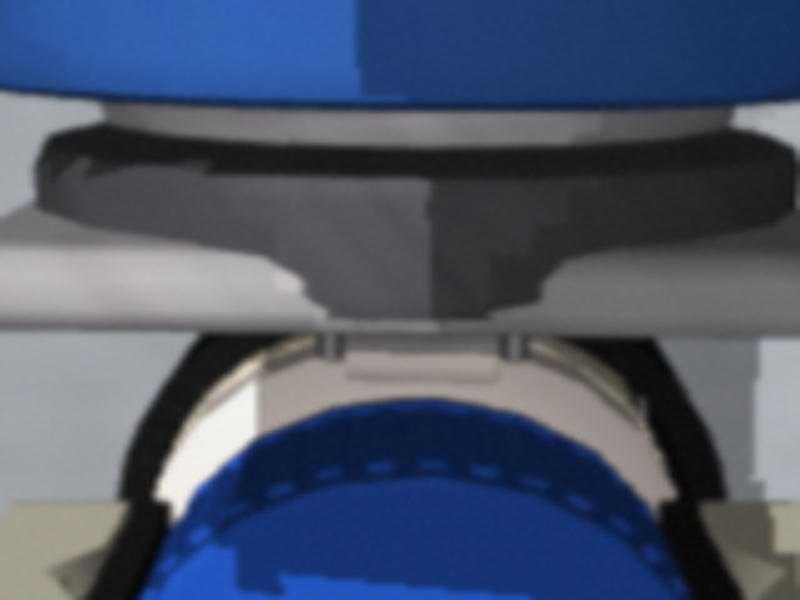

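Request:
move_arm([
  [0,0.002,0],
  [0,0.002,0],
  [0,0,0],
], jaw=[1,1,1], roll=[0,0,0])

```text
t: 11.4
eef_pos: [0.567, 0.063, 0.1115]
ee_rot: [-1.57, 0.006, -3.009]
force: [-5.1, -1.5, 18.4]
width: 0.0513
```

Request:
move_arm([
  [0,-0.003,0],
  [0,-0.001,0],
  [0,0,0],
  [0,0,0],
  [0,-0.02,0],
], jaw=[1,1,0,0,0], roll=[0,0,0,0,0])

```text
t: 12.02
eef_pos: [0.5631, 0.0625, 0.1303]
ee_rot: [-1.57, -0.004, -3.011]
force: [0.5, 0.3, 0.5]
width: 0.0759
```

Request:
move_arm([
  [0,-0.05,0],
  [0,-0.05,0],
  [0,-0.05,0.01],
  [0,-0.05,0.01],
  [0,0,0],
], jaw=[0,0,0,0,0], roll=[0,0,0,0,0])

```text
t: 12.65
eef_pos: [0.5686, 0.0427, 0.3363]
ee_rot: [-1.572, 0.008, -3.011]
force: [-0.6, 0.0, -0.6]
width: 0.0877
```

```bash
python3 - <<'E'
from h import *
import cv2
s,p,R=st(); print(s["t"],p.round(4),s["ee_rot"],s["force"],s["moment"],s["width"])
f=arm.grab_frame("wrist"); a=f["pixels"]
cv2.imwrite("pics/w9.png",a)
for th in ("cup_floor","shaft_axis","tumbler_frame","sample_jar"):
    for d in arm.landmark_of(f,th): print(th,np.round(d["position"],3),round(d["p"],2), project(f,d["position"],p,R).round())
g=arm.grab_frame("side"); cv2.imwrite("pics/s9.png",cv2.resize(g["pixels"][110:260,270:470],None,fx=4,fy=4,interpolation=cv2.INTER_CUBIC))
for th in ("cup_floor","shaft_axis","tumbler_frame","sample_jar"):
    for d in arm.landmark_of(g,th): print(th,np.round(d["position"],3),round(d["p"],2))
E
```

```text
12.65 [0.5686 0.0427 0.3363] [-1.57156366  0.00767504 -3.01096959] [-0.58370066  0.01005966 -0.63565276] [ 0.07983874  0.12054858 -0.04067396] 0.08774074666761553
sample_jar [0.349 0.149 0.001] 0.77 [438. 238.]
sample_jar [0.565 0.061 0.045] 0.69 [315. 174.]
sample_jar [ 0.438  0.258 -0.003] 0.57 [372. 288.]
cup_floor [ 0.377 -0.218  0.001] 0.69
cup_floor [0.568 0.061 0.048] 0.68
cup_floor [ 0.425 -0.311 -0.001] 0.58
shaft_axis [ 0.586 -0.111  0.166] 0.68
tumbler_frame [0.558 0.11  0.002] 0.78
tumbler_frame [0.565 0.064 0.051] 0.47
sample_jar [0.349 0.148 0.   ] 0.76
sample_jar [ 0.437  0.26  -0.   ] 0.73
sample_jar [0.567 0.066 0.049] 0.62
sample_jar [0.589 0.26  0.001] 0.58
sample_jar [ 0.585 -0.109  0.162] 0.34
```

View pics/w9.png

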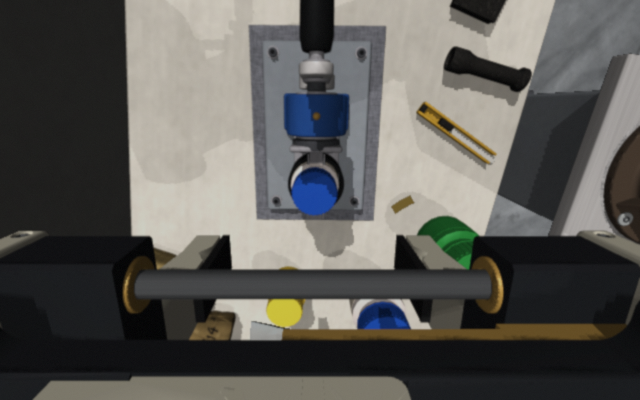

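View pics/s9.png

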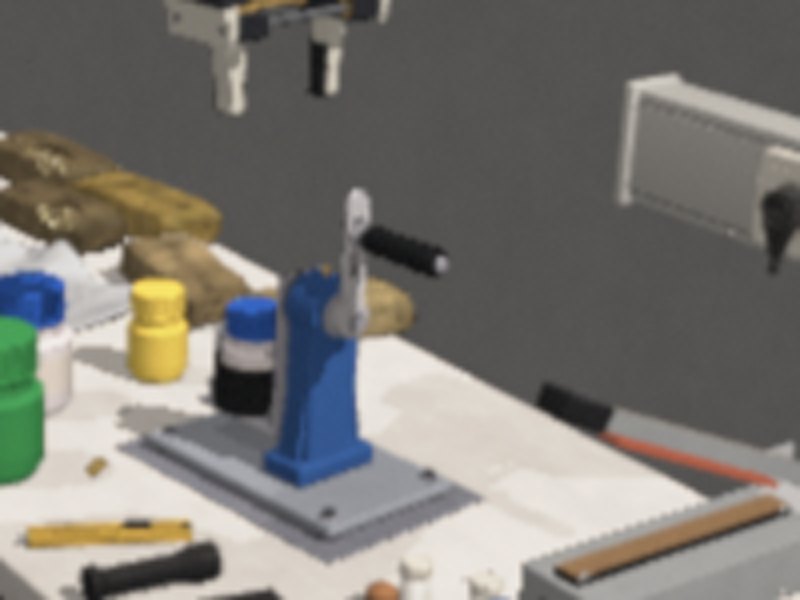

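```bash
python3 - <<'E'
from h import *
import pickle
s,p,R=st(); print(s["t"],p.round(4),yaw(R))
p0=np.array([0.5686,0.0427,0.3363]); R0=Ro.from_euler("xyz",[-1.57156366,0.00767504,-3.01096959]).as_matrix()
f=arm.grab_frame("wrist")
c={}
for n,uv in dict(tl=(249,27),tr=(386,27),bl=(257,219),br=(373,218)).items():
    q=onplane(f,*uv,.003,p0,R0); c[n]=q; print(n,q.round(4))
top=(c["tl"]+c["tr"])/2;bot=(c["bl"]+c["br"])/2;d=bot-top;print("mid",top,bot,"yaw",np.arctan2(-d[0],d[1]), np.arctan2(-(c["bl"]-c["tl"])[0],(c["bl"]-c["tl"])[1]),np.arctan2(-(c["br"]-c["tr"])[0],(c["br"]-c["tr"])[1]))
d=c["tl"]-c["tr"];print("yaw cross",np.arctan2(d[1],d[0]));d=c["bl"]-c["br"];print(np.arctan2(d[1],d[0]))
# centre line x at shaft
yv=d=(bot-top)/np.linalg.norm(bot-top)
for Y in(.063,-.109): print(Y,top+yv*(Y-top[1])/yv[1])
for Z in (.21,.22,.23,.24,.25): print(Z,"handle midline u317 v25",onplane(f,317,25,Z,p0,R0).round(4))
g=arm.grab_frame("side")
# side: handle on the vertical plane
C,o=cam(g); 
for A,B in (((.586,-.109),(.564,.063)),((.583,-.109),(.564,.063))):
  A=np.array([*A,.167]);B=np.array([*B,.167]); yv=(B-A)/np.linalg.norm(B-A); n=np.array([yv[1],-yv[0],0])
  for nm,(x,y) in dict(root=(372,240),tip=(440,263),mid=(405,250),armtop=(358,190),hub=(340,318)).items():
    dd=C@pix2ray(g,270+x/4,110+y/4); t=((A-o)@n)/(dd@n); q=o+t*dd; print(nm,q.round(4),"along",((q-A)@yv).round(4),"h",(q[2]-.167).round(4))
E
```

```text
13.15 [0.5669 0.0432 0.3309] -3.0104032928135154
tl [ 0.6818 -0.1225  0.003 ]
tr [ 0.4952 -0.1469  0.003 ]
bl [0.6474 0.1556 0.003 ]
br [0.462  0.1288 0.003 ]
mid [ 0.58848495 -0.13467765  0.003     ] [0.55470801 0.1421836  0.003     ] yaw 0.12139960948686714 0.12293811288615505 0.11984697636753819
yaw cross 0.13006624111092271
0.14371766264850142
0.063 [0.56436837 0.063      0.003     ]
-0.109 [ 0.58535229 -0.109       0.003     ]
0.21 handle midline u317 v25 [ 0.5845 -0.093   0.21  ]
0.22 handle midline u317 v25 [ 0.5842 -0.0908  0.22  ]
0.23 handle midline u317 v25 [ 0.584  -0.0887  0.23  ]
0.24 handle midline u317 v25 [ 0.5837 -0.0866  0.24  ]
0.25 handle midline u317 v25 [ 0.5835 -0.0844  0.25  ]
root [ 0.582  -0.0775  0.2402] along 0.0318 h 0.0732
tip [ 0.5916 -0.1526  0.2419] along -0.0439 h 0.0749
mid [ 0.5867 -0.1145  0.242 ] along -0.0055 h 0.075
armtop [ 0.5796 -0.0589  0.2781] along 0.0505 h 0.1111
hub [ 0.5778 -0.0451  0.1617] along 0.0644 h -0.0053
root [ 0.5798 -0.0802  0.2414] along 0.029 h 0.0744
tip [ 0.5882 -0.1565  0.2437] along -0.0478 h 0.0767
mid [ 0.584  -0.1178  0.2435] along -0.0088 h 0.0765
armtop [ 0.5777 -0.0612  0.279 ] along 0.0481 h 0.112
hub [ 0.5762 -0.0473  0.1627] along 0.0621 h -0.0043
```

Request:
move_arm([
  [0.002,0,0.04],
  [0,0.01,0.05],
  [0,0.02,0.045],
  [0,0.015,0.02],
  [0,0,0],
], jaw=[1,1,1,1,1], roll=[0,0,0,0,0], grip_force=20)

```text
t: 13.88
eef_pos: [0.5846, -0.1118, 0.2848]
ee_rot: [-1.571, -0.003, -3.013]
force: [-0.9, 0.3, -0.1]
width: 0.0432
```

```bash
python3 - <<'E'
from h import *
import cv2
s,p,R=st(); print(s["t"],p.round(4),s["ee_rot"],s["force"],s["width"])
f=arm.grab_frame("wrist"); a=f["pixels"]
cv2.imwrite("pics/w10.png",a)
for d in arm.landmark_of(f,"shaft_axis"): print(np.round(d["position"],3),round(d["p"],2), project(f,d["position"],p,R).round())
E
```

```text
13.875 [ 0.5846 -0.1118  0.2848] [-1.57110715e+00 -2.90216344e-03 -3.01279947e+00] [-0.91103694  0.27139885 -0.05030937] 0.04317468120087641
[ 0.375 -0.219 -0.   ] 0.64 [480. 102.]
```

View pics/w10.png

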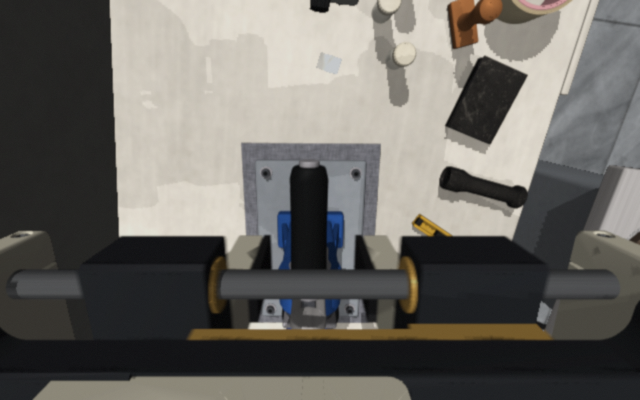

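```bash
python3 - <<'E'
from h import *
f=arm.grab_frame("wrist");s,p,R=st();print(p.round(4),s["width"])
for uv in ((308.5,200),(309,166),(309,250)):
  for z in (.238,.244): q=onplane(f,*uv,z,p,R); print(uv,z,q.round(4),(R.T@(q-p)).round(4))
E
```

```text
[ 0.5856 -0.1101  0.2871] 0.031239449948783225
(308.5, 200) 0.238 [ 0.5907 -0.1242  0.238 ] [-0.0032  0.0491  0.0146]
(308.5, 200) 0.244 [ 0.5908 -0.126   0.244 ] [-0.0031  0.0431  0.0164]
(309, 166) 0.238 [ 0.5933 -0.1471  0.238 ] [-0.0028  0.0491  0.0376]
(309, 166) 0.244 [ 0.5934 -0.1482  0.244 ] [-0.0027  0.0431  0.0387]
(309, 250) 0.238 [ 0.5856 -0.088   0.238 ] [-0.0029  0.0491 -0.0219]
(309, 250) 0.244 [ 0.5859 -0.0908  0.244 ] [-0.0028  0.0431 -0.0191]
```

Request:
move_arm([
  [-0.002,0,0],
  [0,0.005,0],
  [0,0.005,0],
  [0,0.005,0],
], jaw=[1,1,1,1], roll=[0,0,0,0])

```text
t: 14.52
eef_pos: [0.5871, -0.1104, 0.271]
ee_rot: [-1.571, -0.0, -3.01]
force: [-0.1, 0.8, -0.5]
width: 0.0005
```

Request:
move_arm([
  [0,0.004,0],
  [0,0.004,0],
  [0,0.004,0],
  [0,0,0],
], jaw=[1,1,1,1], roll=[0,0,0,0])

```text
t: 15.02
eef_pos: [0.5871, -0.1106, 0.2591]
ee_rot: [-1.571, -0.001, -3.011]
force: [-0.4, -0.1, -0.4]
width: 0.0003
```

Request:
move_arm([
  [0,0.003,0],
  [0,0.002,0],
  [0,0,0],
], jaw=[1,1,1], roll=[0,0,0])

```text
t: 15.4
eef_pos: [0.5873, -0.1106, 0.2545]
ee_rot: [-1.571, 0.0, -3.011]
force: [0.7, 0.8, -0.3]
width: 0.0006
```

Request:
move_arm([
  [0,0.002,0],
  [0,0.002,0],
  [0,0,0],
], jaw=[1,1,1], roll=[0,0,0])

```text
t: 15.78
eef_pos: [0.5891, -0.1106, 0.2534]
ee_rot: [-1.57, 0.006, -3.01]
force: [0.6, 1.5, 11.8]
width: 0.0004
```

Request:
move_arm([
  [0,-0.012,0],
  [0,0,0],
  [0,0,0],
  [0,0,0],
  [0,0,0],
], jaw=[0.3,0.3,0.3,0.3,0.3], roll=[0,0,0,0,0], grip_force=20)

```text
t: 16.4
eef_pos: [0.5871, -0.1106, 0.262]
ee_rot: [-1.571, -0.001, -3.011]
force: [-0.0, 0.1, 0.5]
width: 0.0446
```

```bash
python3 - <<'E'
from h import *
import cv2
s,p,R=st(); print(s["t"],p.round(4),s["ee_rot"],s["force"],s["width"])
f=arm.grab_frame("wrist"); a=f["pixels"]
cv2.imwrite("pics/w11.png",a)
E
```

```text
16.4 [ 0.5871 -0.1106  0.262 ] [-1.57082345e+00 -7.00061439e-04 -3.01066454e+00] [-0.02494205  0.11726537  0.49860424] 0.04462490345426381
```

View pics/w11.png

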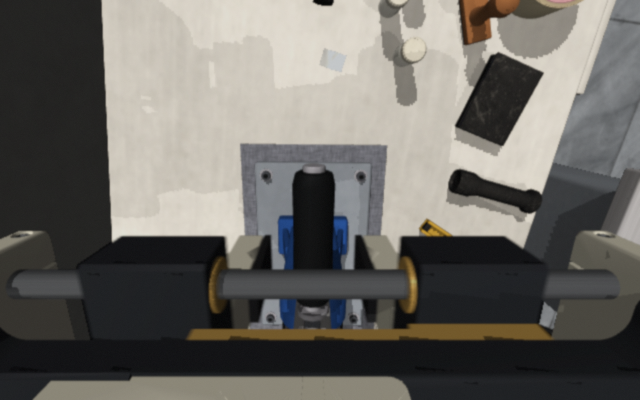

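Request:
move_arm([
  [0,0.01,0],
  [0,0.012,0],
  [0,0.012,0],
  [0,0.0055,0],
  [0,0,0],
], jaw=[0.3,0.3,0.3,0.3,0.3], roll=[0,0,0,0,0])

```text
t: 17.08
eef_pos: [0.587, -0.1106, 0.2223]
ee_rot: [-1.571, -0.001, -3.011]
force: [0.1, -0.5, 0.6]
width: 0.0614
```

Request:
move_arm([
  [0,0,0],
  [0,0,0],
  [0,0,0],
  [0,0,0],
  [0,0,0],
], jaw=[1,1,1,1,1], roll=[0,0,0,0,0], grip_force=45)

```text
t: 17.7
eef_pos: [0.5872, -0.1106, 0.223]
ee_rot: [-1.571, -0.0, -3.011]
force: [-0.8, -0.4, 0.0]
width: 0.0227
```

```bash
python3 - <<'E'
from h import *
s,p,R=st(); print(s["t"],p.round(4),s["ee_rot"],s["force"],s["moment"],s["width"])
r=.0745
for deg in (5,6):
  n=360//deg
  th=np.radians(np.arange(0,361,deg))
  dx=np.round(-r*np.diff(np.sin(th))*1000,1); dy=np.round(-r*np.diff(np.cos(th))*1000,1)
  dx=np.round(-r*1000*np.sin(th),1); dy=np.round(-r*1000*np.cos(th),1)
  dx=np.round(np.diff(dx),1);dy=np.round(np.diff(dy),1)
  print(deg,[[float(a),float(b)] for a,b in zip(dx,dy)])
E
```

```text
17.7 [ 0.5872 -0.1106  0.223 ] [-1.57074672e+00 -7.33343961e-05 -3.01069666e+00] [-0.84152998 -0.43049022  0.0143407 ] [ 0.03075413  0.31115659 -0.01437269] 0.022686289701333733
5 [[-6.5, 0.3], [-6.4, 0.8], [-6.4, 1.4], [-6.2, 2.0], [-6.0, 2.5], [-5.7, 3.0], [-5.5, 3.5], [-5.2, 3.9], [-4.8, 4.4], [-4.4, 4.8], [-3.9, 5.2], [-3.5, 5.4], [-3.0, 5.8], [-2.5, 6.0], [-2.0, 6.2], [-1.4, 6.4], [-0.8, 6.4], [-0.3, 6.5], [0.3, 6.5], [0.8, 6.4], [1.4, 6.4], [2.0, 6.2], [2.5, 6.0], [3.0, 5.7], [3.5, 5.5], [3.9, 5.2], [4.4, 4.8], [4.8, 4.4], [5.2, 3.9], [5.5, 3.5], [5.7, 3.0], [6.0, 2.5], [6.2, 2.0], [6.4, 1.4], [6.4, 0.8], [6.5, 0.3], [6.5, -0.3], [6.4, -0.8], [6.4, -1.4], [6.2, -2.0], [6.0, -2.5], [5.8, -3.0], [5.4, -3.5], [5.2, -3.9], [4.8, -4.4], [4.4, -4.8], [3.9, -5.2], [3.5, -5.4], [3.0, -5.8], [2.5, -6.0], [2.0, -6.2], [1.4, -6.4], [0.8, -6.4], [0.3, -6.5], [-0.3, -6.5], [-0.8, -6.4], [-1.4, -6.4], [-2.0, -6.2], [-2.5, -6.0], [-3.0, -5.8], [-3.5, -5.4], [-3.9, -5.2], [-4.4, -4.8], [-4.8, -4.4], [-5.2, -3.9], [-5.4, -3.5], [-5.8, -3.0], [-6.0, -2.5], [-6.2, -2.0], [-6.4, -1.4], [-6.4, -0.8], [-6.5, -0.3]]
6 [[-7.8, 0.4], [-7.7, 1.2], [-7.5, 2.0], [-7.3, 2.8], [-6.9, 3.6], [-6.6, 4.2], [-6.1, 4.9], [-5.5, 5.5], [-4.9, 6.1], [-4.2, 6.5], [-3.6, 7.0], [-2.8, 7.3], [-2.0, 7.5], [-1.2, 7.7], [-0.4, 7.8], [0.4, 7.8], [1.2, 7.7], [2.0, 7.5], [2.8, 7.3], [3.6, 6.9], [4.2, 6.6], [4.9, 6.1], [5.5, 5.5], [6.1, 4.9], [6.6, 4.2], [6.9, 3.6], [7.3, 2.8], [7.5, 2.0], [7.7, 1.2], [7.8, 0.4], [7.8, -0.4], [7.7, -1.2], [7.5, -2.0], [7.3, -2.8], [7.0, -3.6], [6.5, -4.2], [6.1, -4.9], [5.5, -5.5], [4.9, -6.1], [4.2, -6.5], [3.6, -7.0], [2.8, -7.3], [2.0, -7.5], [1.2, -7.7], [0.4, -7.8], [-0.4, -7.8], [-1.2, -7.7], [-2.0, -7.5], [-2.8, -7.3], [-3.6, -7.0], [-4.2, -6.5], [-4.9, -6.1], [-5.5, -5.5], [-6.1, -4.9], [-6.5, -4.2], [-7.0, -3.6], [-7.3, -2.8], [-7.5, -2.0], [-7.7, -1.2], [-7.8, -0.4]]
```

Request:
move_arm([
  [-0.0065,0.0003,0],
  [-0.0064,0.0008,0],
  [-0.0064,0.0014,0],
  [-0.0062,0.002,0],
  [-0.006,0.0025,0],
], jaw=[1,1,1,1,1], roll=[0,0,0,0,0])

```text
t: 18.32
eef_pos: [0.6185, -0.1067, 0.2157]
ee_rot: [-1.57, -0.001, -3.011]
force: [-5.1, -3.4, 2.3]
width: 0.0232
```

Request:
move_arm([
  [-0.0057,0.003,0.0002],
  [-0.0055,0.0035,0.0002],
  [-0.0052,0.0039,0],
  [-0.0048,0.0044,0],
  [-0.0044,0.0048,0],
], jaw=[1,1,1,1,1], roll=[0,0,0,0,0])

```text
t: 18.95
eef_pos: [0.6435, -0.1037, 0.1964]
ee_rot: [-1.571, -0.001, -3.011]
force: [-7.1, -2.1, 6.8]
width: 0.023
```

```bash
cat > fr.py <<'E'
from h import *
import sys
s,p,R=st(); ex=np.array([.9914,.131,0]); ey=np.array([-.131,.9914,0])
c=np.array([.5871,-.1106,.148]); d=p-c
a,b=d@ex,d[2]; th=np.arctan2(a,b); F=np.array(s["force"])
rad=np.array([np.sin(th),np.cos(th)]); tan=np.array([np.cos(th),-np.sin(th)]); f=np.array([F@ex,F[2]])
print("t %.2f ang %.1f r %.4f axial %.4f | Frad %.1f Ftan %.1f Fax %.1f M %s w %.4f"%(s["t"],np.degrees(th),np.hypot(a,b),d@ey,f@rad,f@tan,F@ey,np.round(s["moment"],2),s["width"]))
E
python3 fr.py
```

```text
t 18.95 ang 49.6 r 0.0746 axial -0.0006 | Frad -1.2 Ftan -9.9 Fax -1.2 M [-0.42  2.8   0.06] w 0.0230
```

Tracking well. Continue.

Request:
move_arm([
  [-0.0039,0.0052,0],
  [-0.0035,0.0054,0],
  [-0.003,0.0058,0],
  [-0.0025,0.006,0],
  [-0.002,0.0062,0],
], jaw=[1,1,1,1,1], roll=[0,0,0,0,0])

```text
t: 19.58
eef_pos: [0.6585, -0.1019, 0.1684]
ee_rot: [-1.57, -0.001, -3.01]
force: [-8.4, -1.5, 8.4]
width: 0.0226
```

```bash
python3 fr.py
```

```text
t 19.57 ang 74.1 r 0.0748 axial -0.0007 | Frad -5.9 Ftan -10.4 Fax -0.4 M [-0.39  3.01  0.06] w 0.0226
```

Request:
move_arm([
  [-0.001,0.0064,0],
  [-0.0004,0.0064,0],
  [0,0.0065,0],
  [0.0003,0.0065,0],
  [0.0008,0.0064,0],
], jaw=[1,1,1,1,1], roll=[0,0,0,0,0])

```text
t: 20.2
eef_pos: [0.6607, -0.1016, 0.1374]
ee_rot: [-1.57, 0.004, -3.01]
force: [-4.1, -1.5, 12.3]
width: 0.023
```

```bash
python3 fr.py
```

```text
t 20.20 ang 98.1 r 0.0749 axial -0.0008 | Frad -6.0 Ftan -11.5 Fax -0.9 M [-0.1   1.7  -0.07] w 0.0230
```

Request:
move_arm([
  [0.0018,0.0064,0],
  [0.0023,0.0062,0],
  [0.0028,0.0059,0],
  [0.0032,0.0056,0],
  [0.0036,0.0054,0],
], jaw=[1,1,1,1,1], roll=[0,0,0,0,0])

```text
t: 20.82
eef_pos: [0.6504, -0.1029, 0.1089]
ee_rot: [-1.569, 0.01, -3.009]
force: [4.8, 0.9, 9.2]
width: 0.0229
```

```bash
python3 fr.py
```

```text
t 20.82 ang 121.5 r 0.0748 axial -0.0007 | Frad -0.7 Ftan -10.4 Fax 0.3 M [ 0.07 -1.55 -0.17] w 0.0229
```

Request:
move_arm([
  [0.0039,0.0052,0],
  [0.0044,0.0048,0],
  [0.0048,0.0044,0],
  [0.0052,0.0039,0],
  [0.0055,0.0035,0],
], jaw=[1,1,1,1,1], roll=[0,0,0,0,0])

```text
t: 21.45
eef_pos: [0.6279, -0.1056, 0.0859]
ee_rot: [-1.57, 0.011, -3.01]
force: [9.9, -1.4, -1.8]
width: 0.0228
```

```bash
python3 fr.py
```

```text
t 21.45 ang 146.5 r 0.0745 axial -0.0004 | Frad 6.8 Ftan -7.1 Fax -2.7 M [-0.23 -3.68 -0.24] w 0.0228
```

Request:
move_arm([
  [0.0055,0.0036,0.0002],
  [0.0058,0.0031,0.0002],
  [0.0061,0.0024,0.0001],
  [0.0063,0.0017,0],
  [0.0064,0.0009,0],
], jaw=[1,1,1,1,1], roll=[0,0,0,0,0])

```text
t: 22.08
eef_pos: [0.5938, -0.1099, 0.0729]
ee_rot: [-1.571, 0.003, -3.01]
force: [1.6, 5.3, 2.7]
width: 0.0229
```

```bash
python3 fr.py
```

```text
t 22.07 ang 174.9 r 0.0754 axial -0.0002 | Frad -2.4 Ftan -2.5 Fax 5.0 M [ 1.83 -0.59 -0.08] w 0.0229
```

Request:
move_arm([
  [0.0065,0.0002,-0.0003],
  [0.0065,-0.0004,-0.0002],
  [0.0064,-0.0008,0],
  [0.0064,-0.0014,0],
  [0.0062,-0.002,0],
], jaw=[1,1,1,1,1], roll=[0,0,0,0,0])

```text
t: 22.7
eef_pos: [0.5596, -0.1141, 0.0772]
ee_rot: [-1.571, 0.0, -3.011]
force: [-0.6, 7.3, 6.0]
width: 0.0229
```

```bash
python3 fr.py
```

```text
t 22.70 ang -158.6 r 0.0760 axial 0.0001 | Frad -5.7 Ftan 1.8 Fax 7.4 M [ 2.68  0.35 -0.05] w 0.0229
```

Request:
move_arm([
  [0.0058,-0.0028,-0.0006],
  [0.0057,-0.0033,-0.0004],
  [0.0053,-0.0037,-0.0003],
  [0.0052,-0.004,-0.0001],
  [0.0048,-0.0044,0],
], jaw=[1,1,1,1,1], roll=[0,0,0,0,0])

```text
t: 23.32
eef_pos: [0.5326, -0.1172, 0.0954]
ee_rot: [-1.57, -0.001, -3.011]
force: [-3.0, -2.6, 5.0]
width: 0.0229
```

```bash
python3 fr.py
```

```text
t 23.32 ang -133.8 r 0.0761 axial 0.0006 | Frad -1.1 Ftan 5.9 Fax -2.2 M [-0.92  0.97 -0.05] w 0.0229
```

Request:
move_arm([
  [0.0044,-0.0048,0],
  [0.0039,-0.0052,0],
  [0.0035,-0.0054,0],
  [0.003,-0.0058,0],
  [0.0025,-0.006,0],
], jaw=[1,1,1,1,1], roll=[0,0,0,0,0])

```text
t: 23.95
eef_pos: [0.5159, -0.1192, 0.123]
ee_rot: [-1.57, -0.0, -3.011]
force: [-2.7, -3.4, 7.5]
width: 0.0224
```

```bash
python3 fr.py
```

```text
t 23.95 ang -109.2 r 0.0760 axial 0.0008 | Frad 0.5 Ftan 8.1 Fax -3.1 M [-1.09  1.23 -0.08] w 0.0224
```

Request:
move_arm([
  [0.002,-0.0062,0.0002],
  [0.0014,-0.0064,0.0001],
  [0.0008,-0.0064,0],
  [0.0003,-0.0065,0],
  [-0.0003,-0.0065,0],
], jaw=[1,1,1,1,1], roll=[0,0,0,0,0])

```text
t: 24.58
eef_pos: [0.5123, -0.1197, 0.1554]
ee_rot: [-1.571, 0.001, -3.01]
force: [-3.4, -1.3, 8.5]
width: 0.0229
```

```bash
python3 fr.py
```

```text
t 24.57 ang -84.4 r 0.0757 axial 0.0008 | Frad 4.4 Ftan 8.1 Fax -0.8 M [-0.3   1.31 -0.07] w 0.0229
```

Request:
move_arm([
  [-0.0005,-0.0064,0],
  [-0.0012,-0.0064,0],
  [-0.0018,-0.0062,0],
  [-0.0024,-0.006,0],
  [-0.003,-0.0058,0],
], jaw=[1,1,1,1,1], roll=[0,0,0,0,0])

```text
t: 25.2
eef_pos: [0.5229, -0.1184, 0.187]
ee_rot: [-1.57, 0.004, -3.01]
force: [0.7, -1.1, 7.0]
width: 0.0229
```

```bash
python3 fr.py
```

```text
t 25.20 ang -58.9 r 0.0756 axial 0.0006 | Frad 3.1 Ftan 6.2 Fax -1.2 M [-0.35 -0.19 -0.07] w 0.0229
```

Request:
move_arm([
  [-0.0034,-0.0055,0.0001],
  [-0.0038,-0.0053,0.0001],
  [-0.0043,-0.0049,0.0001],
  [-0.0048,-0.0044,0],
  [-0.0052,-0.0039,0],
], jaw=[1,1,1,1,1], roll=[0,0,0,0,0])

```text
t: 25.82
eef_pos: [0.5433, -0.1159, 0.2095]
ee_rot: [-1.571, 0.001, -3.01]
force: [4.1, -1.1, 1.1]
width: 0.0228
```

```bash
python3 fr.py
```

```text
t 25.82 ang -35.6 r 0.0757 axial 0.0005 | Frad -1.4 Ftan 3.8 Fax -1.6 M [-0.56 -1.41 -0.08] w 0.0228
```

Request:
move_arm([
  [-0.0054,-0.0035,0.0001],
  [-0.0058,-0.003,0.0001],
  [-0.006,-0.0024,0.0001],
  [-0.0062,-0.0019,0.0001],
  [-0.0064,-0.0013,0],
], jaw=[1,1,1,1,1], roll=[0,0,0,0,0])

```text
t: 26.45
eef_pos: [0.5719, -0.1125, 0.2214]
ee_rot: [-1.571, -0.001, -3.011]
force: [-0.8, 1.1, 5.1]
width: 0.0231
```

```bash
python3 fr.py
```

```text
t 26.45 ang -11.8 r 0.0750 axial 0.0001 | Frad 5.2 Ftan 0.5 Fax 1.2 M [ 0.35  0.34 -0.04] w 0.0231
```

Request:
move_arm([
  [-0.0064,-0.0011,0],
  [-0.0065,-0.0006,0.0001],
  [-0.0065,0.0002,0.0001],
  [-0.0064,0.0008,0.0001],
  [-0.0064,0.0014,0.0001],
], jaw=[1,1,1,1,1], roll=[0,0,0,0,0])

```text
t: 27.08
eef_pos: [0.6041, -0.1086, 0.2206]
ee_rot: [-1.571, -0.0, -3.011]
force: [-2.8, 1.2, 6.1]
width: 0.0229
```

```bash
python3 fr.py
```

```text
t 27.07 ang 13.3 r 0.0746 axial -0.0003 | Frad 5.4 Ftan -4.0 Fax 1.5 M [ 0.78  1.12 -0.01] w 0.0229
```

Request:
move_arm([
  [-0.0062,0.0017,0.0001],
  [-0.006,0.0022,0.0001],
  [-0.0057,0.0028,0.0001],
  [-0.0055,0.0034,0],
  [-0.0052,0.0039,0],
], jaw=[1,1,1,1,1], roll=[0,0,0,0,0])

```text
t: 27.7
eef_pos: [0.6324, -0.1051, 0.2068]
ee_rot: [-1.571, -0.0, -3.01]
force: [-4.0, 2.6, 8.2]
width: 0.0226
```

```bash
python3 fr.py
```

```text
t 27.70 ang 37.8 r 0.0744 axial -0.0005 | Frad 4.2 Ftan -7.8 Fax 3.1 M [ 0.87  1.53 -0.07] w 0.0226
```

Request:
move_arm([
  [-0.0049,0.0042,-0.0001],
  [-0.0045,0.0046,-0.0001],
  [-0.004,0.0051,0],
  [-0.0035,0.0054,0],
  [-0.003,0.0058,0],
], jaw=[1,1,1,1,1], roll=[0,0,0,0,0])

```text
t: 28.32
eef_pos: [0.6526, -0.1027, 0.1823]
ee_rot: [-1.57, 0.001, -3.01]
force: [-2.7, 1.5, 10.1]
width: 0.0228
```

```bash
python3 fr.py
```

```text
t 28.32 ang 62.5 r 0.0744 axial -0.0007 | Frad 2.5 Ftan -10.1 Fax 1.8 M [ 0.51  1.25 -0.05] w 0.0228
```

Request:
move_arm([
  [-0.0025,0.006,0],
  [-0.002,0.0062,0],
  [-0.0014,0.0064,0],
  [-0.0008,0.0064,0],
  [-0.0002,0.0065,0],
], jaw=[1,1,1,1,1], roll=[0,0,0,0,0])

```text
t: 28.95
eef_pos: [0.661, -0.1017, 0.1516]
ee_rot: [-1.57, 0.004, -3.01]
force: [-0.1, 1.6, 11.3]
width: 0.0228
```

```bash
python3 fr.py
```

```text
t 28.95 ang 87.2 r 0.0745 axial -0.0008 | Frad 0.7 Ftan -11.3 Fax 1.6 M [ 0.63  0.04 -0.11] w 0.0228
```

idx 18..22.

Request:
move_arm([
  [0.0003,0.0065,0],
  [0.0008,0.0064,0],
  [0.0014,0.0064,0],
  [0.002,0.0062,0],
  [0.0025,0.006,0],
], jaw=[1,1,1,1,1], roll=[0,0,0,0,0])

```text
t: 29.58
eef_pos: [0.656, -0.1022, 0.1207]
ee_rot: [-1.57, 0.008, -3.01]
force: [5.3, 1.4, 9.5]
width: 0.0227
```

```bash
python3 fr.py
```

```text
t 29.57 ang 111.5 r 0.0746 axial -0.0007 | Frad 1.5 Ftan -10.8 Fax 0.7 M [ 0.69 -1.83 -0.19] w 0.0227
```

Request:
move_arm([
  [0.0029,0.0057,0],
  [0.0034,0.0055,0],
  [0.0038,0.0053,0],
  [0.0043,0.005,0],
  [0.0047,0.0046,0],
], jaw=[1,1,1,1,1], roll=[0,0,0,0,0])

```text
t: 30.2
eef_pos: [0.638, -0.1045, 0.0938]
ee_rot: [-1.57, 0.009, -3.01]
force: [9.2, 1.8, 1.9]
width: 0.0229
```

```bash
python3 fr.py
```

```text
t 30.20 ang 136.6 r 0.0746 axial -0.0006 | Frad 5.1 Ftan -8.1 Fax 0.5 M [ 0.57 -3.43 -0.22] w 0.0229
```

Request:
move_arm([
  [0.0049,0.0042,0],
  [0.0052,0.0038,0],
  [0.0055,0.0033,0],
  [0.0058,0.0028,-0.0001],
  [0.0061,0.0021,-0.0001],
], jaw=[1,1,1,1,1], roll=[0,0,0,0,0])

```text
t: 30.82
eef_pos: [0.608, -0.1081, 0.076]
ee_rot: [-1.571, 0.004, -3.01]
force: [5.9, 0.9, -1.2]
width: 0.0227
```

```bash
python3 fr.py
```

```text
t 30.82 ang 163.7 r 0.0750 axial -0.0002 | Frad 2.8 Ftan -5.3 Fax 0.1 M [ 0.14 -1.76 -0.11] w 0.0227
```

Request:
move_arm([
  [0.0064,0.0015,-0.0001],
  [0.0064,0.0009,-0.0001],
  [0.0065,0.0003,-0.0001],
  [0.0065,-0.0003,-0.0001],
  [0.0064,-0.0008,-0.0001],
], jaw=[1,1,1,1,1], roll=[0,0,0,0,0])

```text
t: 31.45
eef_pos: [0.5721, -0.1124, 0.0741]
ee_rot: [-1.571, -0.002, -3.011]
force: [-0.7, -0.7, -2.7]
width: 0.0228
```

```bash
python3 fr.py
```

```text
t 31.45 ang -168.5 r 0.0754 axial 0.0002 | Frad 2.8 Ftan 0.2 Fax -0.6 M [-0.44  0.23  0.02] w 0.0228
```

Request:
move_arm([
  [0.0064,-0.0013,-0.0001],
  [0.0062,-0.0019,-0.0001],
  [0.006,-0.0024,0],
  [0.0058,-0.003,0],
  [0.0054,-0.0035,0],
], jaw=[1,1,1,1,1], roll=[0,0,0,0,0])

```text
t: 32.08
eef_pos: [0.543, -0.116, 0.0867]
ee_rot: [-1.571, -0.001, -3.011]
force: [-4.5, -1.9, -0.4]
width: 0.0228
```

```bash
python3 fr.py
```

```text
t 32.08 ang -144.0 r 0.0757 axial 0.0004 | Frad 3.0 Ftan 3.6 Fax -1.3 M [-0.59  1.84 -0.02] w 0.0228
```

Request:
move_arm([
  [0.0053,-0.0038,0],
  [0.0049,-0.0043,0],
  [0.0045,-0.0048,0],
  [0.004,-0.0052,0],
  [0.0035,-0.0054,0],
], jaw=[1,1,1,1,1], roll=[0,0,0,0,0])

```text
t: 32.7
eef_pos: [0.5214, -0.1187, 0.1109]
ee_rot: [-1.571, -0.0, -3.01]
force: [-5.7, 0.3, 5.1]
width: 0.0229
```

```bash
python3 fr.py
```

```text
t 32.70 ang -119.2 r 0.0759 axial 0.0006 | Frad 2.4 Ftan 7.2 Fax 1.0 M [0.09 2.3  0.02] w 0.0229
```

idx 48..52.

Request:
move_arm([
  [0.0031,-0.0058,0],
  [0.0026,-0.006,0],
  [0.0021,-0.0062,0],
  [0.0015,-0.0064,0],
  [0.0009,-0.0064,0],
], jaw=[1,1,1,1,1], roll=[0,0,0,0,0])

```text
t: 33.33
eef_pos: [0.5121, -0.1198, 0.1425]
ee_rot: [-1.571, 0.001, -3.01]
force: [-5.9, 1.8, 7.5]
width: 0.023
```

```bash
python3 fr.py
```

```text
t 33.33 ang -94.2 r 0.0758 axial 0.0007 | Frad 5.0 Ftan 7.9 Fax 2.6 M [ 0.68  2.21 -0.02] w 0.0230
```

Request:
move_arm([
  [0.0006,-0.0065,-0.0001],
  [0,-0.0065,-0.0001],
  [-0.0006,-0.0064,0],
  [-0.0013,-0.0064,0],
  [-0.0019,-0.0062,0],
], jaw=[1,1,1,1,1], roll=[0,0,0,0,0])

```text
t: 33.95
eef_pos: [0.5173, -0.1192, 0.1757]
ee_rot: [-1.57, 0.006, -3.01]
force: [-2.0, 0.6, 8.2]
width: 0.023
```

```bash
python3 fr.py
```

```text
t 33.95 ang -68.5 r 0.0756 axial 0.0006 | Frad 4.8 Ftan 6.9 Fax 0.8 M [ 0.45  0.71 -0.13] w 0.0230
```

Request:
move_arm([
  [-0.0023,-0.0061,0],
  [-0.0028,-0.0059,0],
  [-0.0034,-0.0055,0],
  [-0.0038,-0.0053,0.0001],
  [-0.0043,-0.0049,0.0001],
], jaw=[1,1,1,1,1], roll=[0,0,0,0,0])

```text
t: 34.58
eef_pos: [0.5351, -0.117, 0.203]
ee_rot: [-1.57, 0.008, -3.01]
force: [5.9, -0.2, 0.8]
width: 0.023
```

```bash
python3 fr.py
```

```text
t 34.58 ang -43.6 r 0.0760 axial 0.0005 | Frad -3.5 Ftan 4.7 Fax -1.0 M [ 0.16 -2.21 -0.22] w 0.0230
```

Request:
move_arm([
  [-0.0049,-0.0042,0],
  [-0.0053,-0.0037,0.0001],
  [-0.0055,-0.0033,0.0001],
  [-0.0058,-0.0029,0.0001],
  [-0.006,-0.0024,0.0001],
], jaw=[1,1,1,1,1], roll=[0,0,0,0,0])

```text
t: 35.2
eef_pos: [0.5589, -0.1141, 0.2175]
ee_rot: [-1.571, -0.001, -3.01]
force: [-1.5, 2.3, 6.5]
width: 0.0227
```

```bash
python3 fr.py
```

```text
t 35.20 ang -22.2 r 0.0751 axial 0.0002 | Frad 6.5 Ftan 1.3 Fax 2.4 M [ 0.97  0.34 -0.04] w 0.0227
```

Request:
move_arm([
  [-0.0062,-0.0022,0],
  [-0.0064,-0.0016,0],
  [-0.0062,-0.001,0.0001],
  [-0.005,-0.0004,0.0001],
  [-0.002,0,0],
], jaw=[1,1,1,1,1], roll=[0,0,0,0,0])

```text
t: 35.83
eef_pos: [0.5844, -0.111, 0.2226]
ee_rot: [-1.571, -0.001, -3.01]
force: [-0.8, 1.4, 7.2]
width: 0.023
```

```bash
python3 fr.py
```

```text
t 35.83 ang -2.1 r 0.0747 axial -0.0000 | Frad 7.2 Ftan -0.3 Fax 1.5 M [ 0.82  0.73 -0.07] w 0.0230
```

Request:
move_arm([
  [-0.002,-0.001,0],
  [-0.0006,-0.0005,0],
  [0,0,0],
], jaw=[1,1,1], roll=[0,0,0])

```text
t: 36.2
eef_pos: [0.5864, -0.1107, 0.2232]
ee_rot: [-1.571, -0.002, -3.011]
force: [-1.3, 1.6, -0.1]
width: 0.0228
```

```bash
python3 fr.py; python3 - <<'E'
from h import *
import cv2
s,p,R=st(); print(p)
f=arm.grab_frame("wrist"); cv2.imwrite("pics/w12.png",f["pixels"])
g=arm.grab_frame("side"); cv2.imwrite("pics/s12.png",cv2.resize(g["pixels"][110:260,270:470],None,fx=4,fy=4,interpolation=cv2.INTER_CUBIC))
E
```

```text
t 36.20 ang -0.5 r 0.0752 axial -0.0000 | Frad -0.1 Ftan -1.1 Fax 1.8 M [ 0.51  0.62 -0.  ] w 0.0228
[ 0.5864355  -0.11071734  0.22317136]
```

View pics/s12.png

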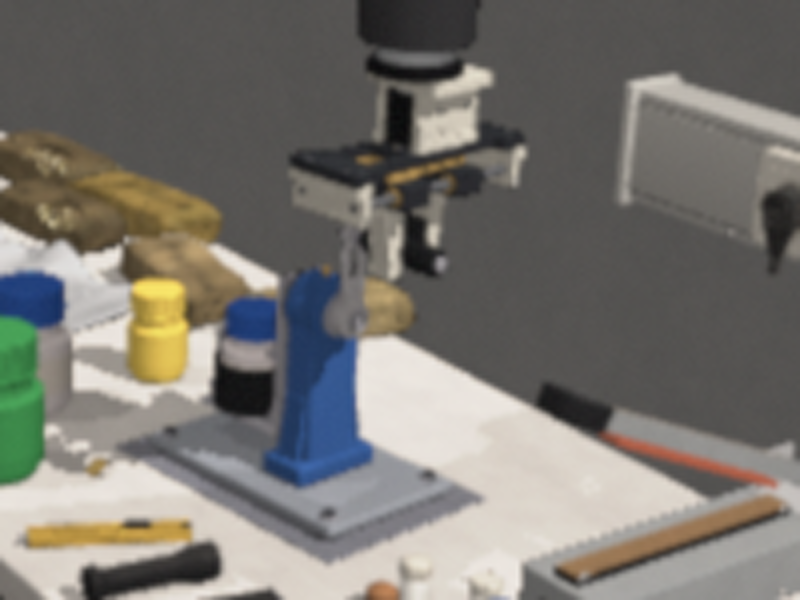

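Request:
move_arm([
  [0,0,0],
  [0,0,0],
  [0,0,0],
  [0,0,0],
  [0,-0.015,0],
], jaw=[0.2,0.2,0.2,0.2,0.2], roll=[0,0,0,0,0])

```text
t: 36.92
eef_pos: [0.5865, -0.1108, 0.2383]
ee_rot: [-1.571, -0.002, -3.011]
force: [0.2, 0.6, -0.0]
width: 0.0668
```

Request:
move_arm([
  [0,-0.03,0],
  [0,-0.04,0],
  [0,-0.04,0],
  [0,-0.03,0],
  [0,0,0],
], jaw=[0,0,0,0,0], roll=[0,0,0,0,0])

```text
t: 37.55
eef_pos: [0.5881, -0.1111, 0.383]
ee_rot: [-1.57, 0.006, -3.011]
force: [-1.1, -0.2, 0.4]
width: 0.0877
```

```bash
python3 - <<'E'
from h import *
import cv2
s,p,R=st(); print(s["t"],p.round(4),s["force"],s["width"])
f=arm.grab_frame("wrist"); cv2.imwrite("pics/w13.png",f["pixels"])
g=arm.grab_frame("side"); cv2.imwrite("pics/s13.png",cv2.resize(g["pixels"][110:260,270:470],None,fx=4,fy=4,interpolation=cv2.INTER_CUBIC))
for th in ("cup_floor","shaft_axis","tumbler_frame","sample_jar"):
    for d in arm.landmark_of(g,th): print(th,np.round(d["position"],3),round(d["p"],2))
E
```

```text
37.55 [ 0.5881 -0.1111  0.383 ] [-1.07054439 -0.21189223  0.42101407] 0.08769441028624737
cup_floor [0.566 0.063 0.052] 0.84
shaft_axis [ 0.586 -0.112  0.167] 0.8
tumbler_frame [0.558 0.109 0.004] 0.81
sample_jar [0.434 0.261 0.001] 0.81
sample_jar [0.588 0.259 0.   ] 0.79
sample_jar [ 0.353  0.147 -0.002] 0.62
sample_jar [0.567 0.064 0.044] 0.49
```

View pics/s13.png

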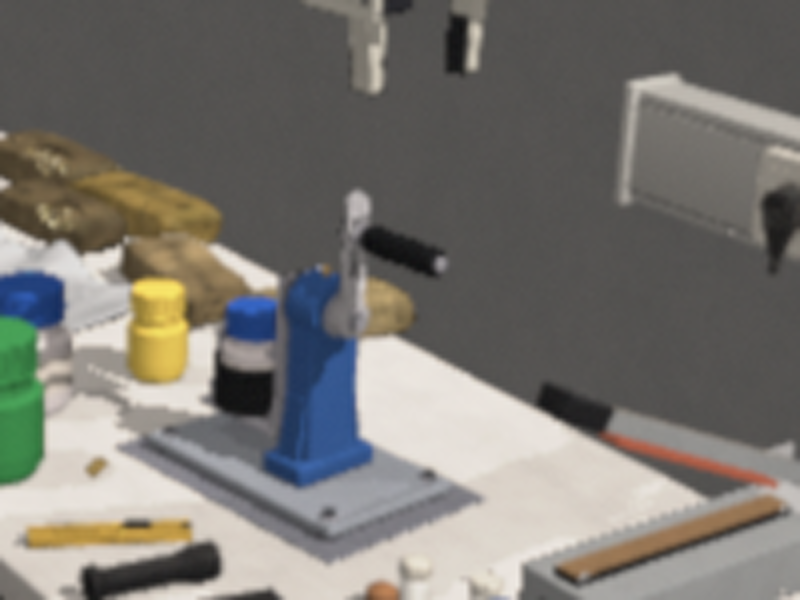

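View pics/w13.png

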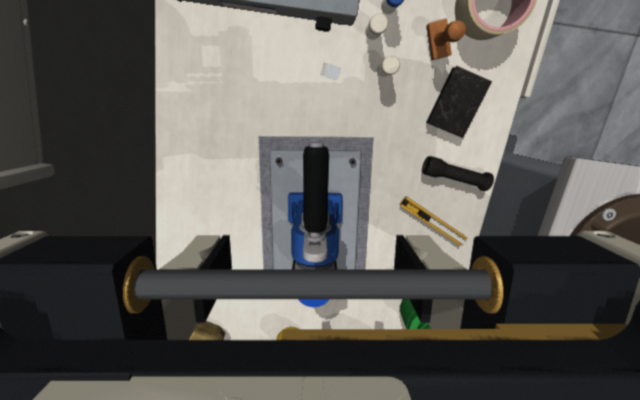

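```bash
python3 -c "
from station import arm
print(arm.job_done())"
```

```text
the job is handed in; nothing more can be done
None
```

The small blue-lidded jar is locked in the cup and mixed with two full turns. I handed the job in at about 37.6 s of the 72 s allowed.

- **Jar:** I pressed it down until it stopped on the cup floor, where the force rose to 18 N with no further travel. Just before that, at about 2 mm from the floor, the catches began pulling it down. The wrist picture then showed the roller on the pedestal side sitting over the jar's shoulder. The other roller was hidden from the camera. I did not pull on the jar to test the lock, but it was still fully seated after the two turns.
- **Crank:** touching the top of the handle gave a radius of about 74.5 mm. I turned it over the top, away from the robot, at about 0.7 rad/s, holding it back on the way down.
- **Forces while turning:** pushing force peaked at about 11 N. Radial force stayed within about 7 N, and near the bottom of the first turn this briefly meant lifting lightly on the handle. Sideways force along the shaft peaked once at 7.4 N in the first turn, and I corrected it. It stayed within about 3 N in the second.
- **Final checks:** the handle is straight up (within about 0.5° before I let go), so the cup hangs straight down with the jar upright in it. The gripper is open and well clear. In the last side and wrist pictures the tumbler and the neighbouring things in view looked to be where they were at the start. I judged that by eye and did not measure each bystander.

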